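Plug a card into the rack and draw it home with its ejector levers

TASK

The spare plug-in card stands in the wooden holder with both its ejector levers swung open. Lower it down the guides of the free slot in the open card rack until it stops on the contacts and let go, then draw it home with the levers, never by pressing on the card: swing them gently inward, going back to a lever that has sprung open again, until the card sits level and fully down and both levers stay fully home. Leave the things standing round it where they are.

Things in the scene. Friction and masses are not known exactly. Their poses are not given: they have to be found in the camera images.
- card_handle (a point): centre of the bow handle of the loose plug-in card: bar 60 mm along y, 11x11 mm, underside 28 mm above the 124x26 mm front panel. Card axes: x through the board, y along it, z up. Board 124 mm long, 4 mm thick; lower edge 113.5 mm below this point; two tongues 5 mm thick reach 14 mm lower still. 0.29-0.47 kg. Same both ways round, may go in either way.
- slot_seat (a point): point in the free slot where the middle of the board's lower edge rests when home (card_handle then 113.5 mm above it); x across, y along the slot, z up; 24 mm above the bench. Grey channels guide both ends: 7.4 mm wide, 1.6 mm end play each way, flared mouths (4 mm) 30-39 mm above this point. Set down with levers open, the card stops 7-9 mm high; contacts then resist with 17 N at each end.
- lever_left_grip (a point): middle of the black plastic grip of the lever at the card's +y end, 50 mm from its pivot. Grip 12 mm wide (x), 7 mm thick, ends 61.5 mm from the pivot. Home (solid stop): it leans 26 deg inward of the card's z, and this point's z axis is parallel to the card's. Starts 1.20-1.26 rad open, leaning about 45 deg outward. It cracks if the fingers push or pinch it with over 20 N in all.
- lever_right_grip (a point): middle of the black plastic grip of the lever at the card's -y end, 50 mm from its pivot. Grip 12 mm wide (x), 7 mm thick, ends 61.5 mm from the pivot. Home (solid stop): it leans 26 deg inward of the card's z, and this point's z axis is parallel to the card's. Starts 1.20-1.26 rad open, leaning about 45 deg outward. It cracks if the fingers push or pinch it with over 20 N in all.
- pivot_left (a point): pivot of the left lever, on the card, 72 mm along +y and 41.5 mm below card_handle; axis = card x. The hinge is stiff (2 N at the grip) and stays where left. Swung inward, the lever's steel hook passes under the lip of the rack's side rail and in the last 0.5 rad pulls this end down; that takes 6-11 N at the grip.
- pivot_right (a point): pivot of the right lever, the mirror image: 72 mm along -y and 41.5 mm below card_handle. The levers are worked one after the other; drawing one end down tips the card a little and can let the other lever spring back by 0.1-0.2 rad, so that it needs pressing again.
- rack: open-topped aluminium card rack, fixed, 146 mm (x) by 196 mm (y, along the slots), 102 mm high, origin under its centre. Side rails along both y ends with inward lips 82-98 mm from the middle, 99-102 mm above the bench. Two slots, 30 mm before and behind the middle; one is free, the other holds the fixed card.
- neighbour_card: fixed card of the same kind in the other slot, already home, 60 mm from the free one; origin on the bench under its middle; its levers' tops are 153 mm, its handle's top 143 mm above the bench. It shows what home looks like. Not to be handled.
- stand: wooden holder, fixed, 78 mm (x) by 150 mm (y), 44 mm high, origin under its centre. The card starts upright in its kerf, 5.8 mm wide and 36 mm deep; lift it straight up 50 mm or more to clear.
- screw_dish: round metal dish of screws, 86 mm across, 26 mm high, to be left alone; origin under its centre
- tape_measure: tape measure, 58 x 77 x 62 mm, to be left alone; origin under its centre
- small_bin: small blue parts bin, 93 x 71 x 51 mm, to be left alone; origin under its centre

How it is judged (in metres and radians):
On the way:
1. the card stands in the free slot's guides on its contacts, not yet home (3 to 13 mm high), both levers still open (x of card_handle in the frame of slot_seat between -0.005 and 0.005 m and y of card_handle in the frame of slot_seat between -0.005 and 0.005 m and z of card_handle in the frame of slot_seat between 0.1165 and 0.1265 m and angle between the x axis of card_handle and the x axis of slot_seat, either way round below 0.1 rad and angle between the z axis of each of lever_left_grip, lever_right_grip and the z axis of card_handle, either way round above 0.5 rad), for 0.2 s.
At the end, for the whole second after the job is handed in: the card is in the free slot, level within 0.025 rad and within 1.5 mm of fully down, both levers within 0.06 rad of home, everything at rest (x of card_handle in the frame of slot_seat between -0.005 and 0.005 m and y of card_handle in the frame of slot_seat between -0.005 and 0.005 m and z of card_handle in the frame of slot_seat between 0.1115 and 0.115 m and angle between the z axis of card_handle and the z axis of slot_seat, either way round below 0.025 rad and angle between the z axis of each of lever_left_grip, lever_right_grip and the z axis of card_handle, either way round below 0.06 rad and linear speed of card below 0.01 m/s); the robot touches nothing.
It fails at once if the fingers push or pinch a lever with more than 20 N (contact force between the fingers and lever_left above 20 N or contact force between the fingers and lever_right above 20 N).
It fails at once if the card is pressed down by hand: it goes below 2.5 mm above home while a lever is still open by more than 0.55 rad (z of card_handle in the frame of slot_seat below 0.116 m and horizontal distance between card_handle and slot_seat below 0.03 m and angle between the z axis of any of lever_left_grip, lever_right_grip and the z axis of card_handle, either way round above 0.55 rad).
It fails at once if the screw dish is shifted by more than 20 mm (distance of screw_dish from where it was at the start of the episode above 0.02 m).
It fails at once if the tape measure is shifted by more than 20 mm (distance of tape_measure from where it was at the start of the episode above 0.02 m).
It fails at once if the parts bin is shifted by more than 20 mm (distance of small_bin from where it was at the start of the episode above 0.02 m).
It also fails if it takes over 70 s, if anything falls off the work surface, if the arm or the gripper's body presses on something with over 40 N, if the wrist force passes 120 N, or if a joint passes its speed limit or range.

ROBOT

A 6-joint arm with a two-finger parallel gripper is mounted at the origin on a cart in front of the work surface, level with it; the furniture and walls round the work are solid. World frame = base frame: x ahead of the robot, y to its left, z up, the work surface at z = 0. Lengths are in mm, angles in rad, forces in N, time in s.
With the tool pointing down it reaches from about 400 to 925 mm from the base axis. Payload 12.5 kg.
Tool frame: the origin (TCP) lies between the finger pads; the fingertips stand 11 mm ahead of it and the grasp point (between the pads) lies 8 mm behind it (env.tip_extent is the distance from the TCP to the fingertips, in mm); x points along the fingers, z is the direction in which the jaws open and shut, and the axes are right-handed (so a half turn about x gives the same grasp; the last joint's range is limited). The gripper opens to 95 mm and grips with 3 to 60 N. Pads are 20 mm wide; open, the fingers measure 119 mm over their backs; the gripper's body (75 mm by 180 mm) begins 59 mm behind the grasp point.
Start: joints at [-1.34, 0.491, 1.559, -0, 1.092, -0.106], TCP at [206.567, -589.897, 197.761] pointing down, gripper open.
Joint ranges: [-3.1, 3.1], [-0.84, 2.19], [0.05, 2.79], [-1.13, 4.28], [0.06, 2.93], [-2.69, 2.69]. Speed limits (rad/s): [2.22, 2.22, 2.79, 3.14, 3.14, 3.14].

INTERFACE

Orientations are given as [roll, pitch, yaw] about the fixed x, y, z axes, in that order (R = Rz(yaw) Ry(pitch) Rx(roll)).
In Python, from cell import status, imaging, env gives the robot as it stands. The module is installed in compiled form; this text tells all that it offers.
- The arm moves only by the tool apply_moves, never from a script. Its argument "increments" is a list of rows, each a list of 5 numbers: the closure, from 0 (fully open) to 1 (shut), then the shift along the tool's x, y, z in mm, then the turn about the tool's x in degrees. A call has 1 to 10 rows; each row shifts and turns the commanded pose from where the row before left it, along the tool's axes as they then stand; what a row does not reach is not made up. A row lasts 1/10 s, in which the tool goes at most 50 mm and 8.59 degrees, less where a joint would pass 70% of its speed; a pose out of reach is approached as far as the arm can. A call with a gripper value outside its range is refused whole. The fingers move at their own pace and stop on an object; the grip force is fixed at half the most. Time passes only in rows, so rows that do not move let the fingers close. It gives the time, the measured TCP pose, the force and the opening at its end, in the units of the state.
- status.state(): the state, without advancing time (a new reading comes with each control period).
- imaging.read_camera(name): name is "scene" or "top" or "wrist"; returns a dict with "pixels" (480x640x3 uint8, red, green, blue), "fovy" (degrees; the focal length in pixels is half the picture's height over the tangent of half this angle, whatever the lens; pixels are square), "cx", "cy" (the principal point, pixels), "distortion" ([k1, k2, p1, p2, k3] as OpenCV has them; the pictures are not rectified), "R" (3x3) and "t" (3): a world point X has camera coordinates R X + t. Camera axes: x right, y down, z forward; pixel columns grow to the right and rows downward; lengths in mm; the calibration is good to about 2 mm. A picture is of the moment at which its call begins. There is no depth.
- env.job_done(): hands the job in, once; it reports no verdict.
The state is a dict: "t": time; "joints": joint angles; "qvel": joint speeds; "tau": joint torques, N m; "eef_pos": TCP position; "tcp_rot": TCP orientation; "ft_force": force on the tool from outside, world axes, zero at the start; "moment": the same for the moment, N m; "opening": opening from 0.0 (shut) to 1.0 (fully open).
Only numpy, scipy, OpenCV 4.12 (cv2) and the standard library are available. Lean on these libraries where they do the work, as an engineer would, in place of code of your own. Each camera call takes 0.05 s, during which the arm holds its last target. There are 200 camera calls.

## Working session

There is one attempt and no reset: what is moved stays moved. The work goes in short steps, Python scripts to look and compute and a tool call to move; the robot and the scene stay as the last step left them, time stands still between calls to the robot, and variables do not carry over. Pictures are saved under pics/ and viewed, about 8 in all and at most 12, crops included, and the job is handed in when it is done.

Besides the shell and the picture viewer there is one more tool, called in YAML: its name, and indented under it one key for each argument. apply_moves: Moves the arm, as the interface text tells. Its arguments: {"type":"object","properties":{"increments":{"type":"array"}},"required":["increments"]}

```bash
mkdir -p pics; ls
cat > h.py <<'E'
import numpy as np, cv2
from cell import status, imaging, env
def K(c):
    f=240/np.tan(np.radians(c["fovy"])/2); return np.array([[f,0,c["cx"]],[0,f,c["cy"]],[0,0,1.]])
def cam(n): return imaging.read_camera(n)
def save(c,name,crop=None,s=1):
    p=c["pixels"][:,:,::-1]
    if crop: x0,y0,x1,y1=crop; p=p[y0:y1,x0:x1]
    cv2.imwrite("pics/"+name,cv2.resize(p,None,fx=s,fy=s,interpolation=cv2.INTER_CUBIC))
def ray(c,uv):
    q=cv2.undistortPoints(np.array([[uv]],float),K(c),np.array(c["distortion"],float))[0,0]
    R=np.array(c["R"]);t=np.array(c["t"]); d=R.T@np.array([q[0],q[1],1]); return -R.T@t,d/np.linalg.norm(d)
def plane(c,uv,z):
    o,d=ray(c,uv); return o+d*(z-o[2])/d[2]
def proj(c,X):
    R=np.array(c["R"]); return cv2.projectPoints(np.atleast_2d(np.array(X,float)),cv2.Rodrigues(R)[0],np.array(c["t"],float),K(c),np.array(c["distortion"],float))[0][:,0]
def tri(*cu):
    A=np.zeros((3,3));b=np.zeros(3);L=[]
    for c,uv in cu:
        o,d=ray(c,uv);P=np.eye(3)-np.outer(d,d);A+=P;b+=P@o;L.append((P,o))
    X=np.linalg.solve(A,b); return X,[round(float(np.linalg.norm(P@(X-o))),1) for P,o in L]
E
python3 - <<'E'
from h import *
s=status.state();print(s)
ims=[]
for n in("scene","top","wrist"):
    c=cam(n);print(n,c["fovy"],c["cx"],c["cy"],c["distortion"],(-np.array(c["R"]).T@np.array(c["t"])).round(0),np.array(c["R"]).round(2).tolist());save(c,n+"0.png")
E
```

```text
pics
{'t': 0.0, 'joints': array([-1.33961925e+00,  4.91580826e-01,  1.55946081e+00, -2.62655371e-05,
        1.09169689e+00, -1.05606392e-01]), 'qvel': array([ 0.00073911, -0.00027558,  0.00125073, -0.00060106,  0.00034857,
       -0.00156036]), 'tau': array([ 1.94397617e-03, -6.12633204e+01, -2.58175492e+01,  6.92384667e-02,
        4.82981501e-02, -1.04294961e-04]), 'eef_pos': array([ 206.48253907, -589.62230806,  197.14463512]), 'tcp_rot': array([3.05631234, 1.56965021, 1.8223116 ]), 'ft_force': array([-0.07569096, -0.16931683,  0.21996381]), 'moment': array([0.00147124, 0.02411732, 0.02728731]), 'opening': 1.0007117097912492}
scene 57.77892835640065 321.0497383969211 238.60246125511304 [-0.02332688  0.          0.          0.          0.        ] [243. 554. 754.] [[-0.86, -0.5, -0.0], [-0.38, 0.66, -0.65], [0.33, -0.56, -0.76]]
top 53.235813432519585 321.5625903536228 240.68846271195468 [-0.00567089  0.          0.          0.          0.        ] [ 345.  101. 1043.] [[0.01, -1.0, -0.01], [-0.99, -0.01, -0.17], [0.17, 0.01, -0.99]]
wrist 67.00109530191988 322.9195699974331 239.76292599743778 [-0.01273348  0.          0.          0.          0.        ] [ 285. -562.  384.] [[0.33, -0.94, -0.0], [-0.9, -0.32, 0.29], [-0.28, -0.1, -0.96]]
```

View pics/scene0.png

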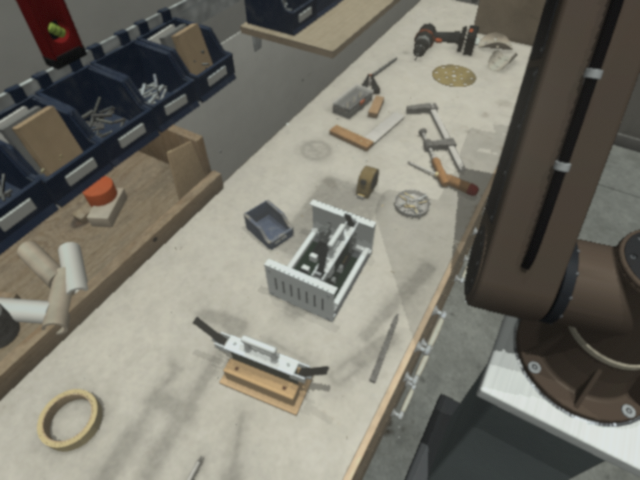

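View pics/top0.png

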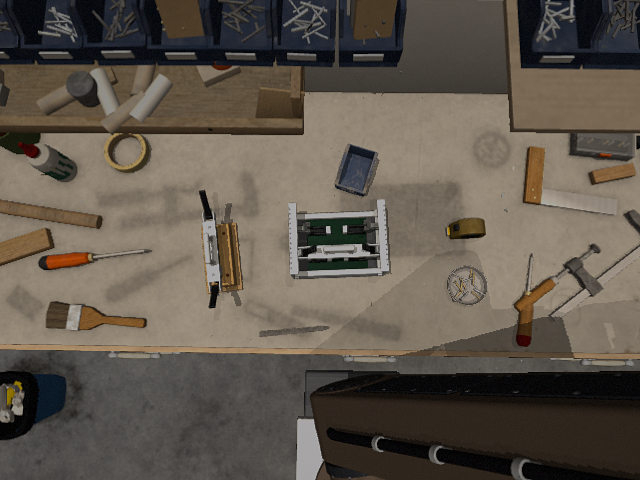

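Scene: the card stands in its holder at top-view (211,243), long axis roughly along world x. The rack is at (338,240), with the neighbour card in the near slot (row ~250), so the far slot (row ~229) is free. Next, enlarged crops for pixel positions.

Run:
```python
from h import *
t=cam("top");s=cam("scene")
def cr(c,x0,y0,w,h,S):
    p=cv2.resize(c["pixels"][y0:y0+h,x0:x0+w,::-1],None,fx=S,fy=S,interpolation=cv2.INTER_CUBIC)
    for x in range((x0+9)//10*10,x0+w,10):
        cv2.line(p,((x-x0)*S,0),((x-x0)*S,5 if x%50 else 14),(0,0,255),1)
        if x%20==0: cv2.putText(p,str(x),((x-x0)*S,16),0,.35,(0,0,255),1)
    for y in range((y0+9)//10*10,y0+h,10):
        cv2.line(p,(0,(y-y0)*S),(5,(y-y0)*S),(0,0,255),1)
        if y%20==0: cv2.putText(p,str(y),(6,(y-y0)*S+4),0,.35,(0,0,255),1)
    return p
a=cr(t,180,180,80,150,4); b=cr(t,280,190,120,96,4); d=cr(s,185,300,150,75,3);
e=cr(s,260,195,120,125,4)
W=np.zeros((600,800,3),np.uint8)
W[:600,:320]=a; W[:384,320:800]=b; W[384:384+216,320:770]=cr(s,185,308,150,72,3)
cv2.imwrite("pics/c1.png",W)
for n,uv,z in(("card",(211,243),135),("rack",(338,240),100),("stand",(228,258),44)):print(n,plane(t,uv,z).round(0))
```

```text
card [495. 325. 135.]
rack [510.  79. 100.]
stand [479. 309.  44.]
```

View pics/c1.png

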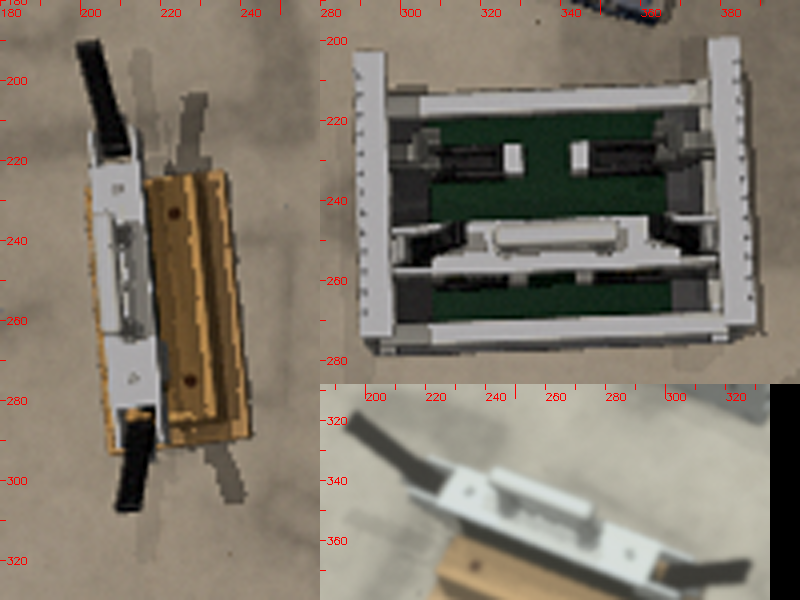

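Crops: handle bar centre is about (206,249) in top and (256,344) in scene. The free-slot channels are at rows ~228–232, columns ~297–375.

```bash
cat >> h.py <<'E'
from scipy.spatial.transform import Rotation as Ro
def tool():
    s=status.state(); return s,Ro.from_euler('xyz',s["tcp_rot"]).as_matrix(),s["eef_pos"]
E
python3 - <<'E'
from h import *
t=cam("top");s=cam("scene");w=cam("wrist")
print(tri((t,(206,249)),(s,(256,344.5))))
for a,b in (((207,233.5),(240,338)),((206.5,264.5),(274,352))): print(tri((t,a),(s,b)))
st,R,p=tool();print(R.round(3),p)
print("cam in tool",R.T@(-np.array(w["R"]).T@np.array(w["t"])-p), "cam axes in tool",(np.array(w["R"])@R).round(2))
E
```

```text
(array([485.41370774, 334.39293454, 135.07970294]), [2.1, 2.1])
(array([516.73743375, 335.7533675 , 128.51572666]), [1.8, 1.8])
(array([454.67934414, 331.2251277 , 135.87589995]), [1.4, 1.4])
[[-0.     0.944  0.33 ]
 [ 0.     0.33  -0.944]
 [-1.     0.    -0.   ]] [ 206.55475385 -589.84796512  197.65144315]
cam in tool [-186.46327324   82.75465841   -0.37246408] cam axes in tool [[ 0.   -0.    1.  ]
 [-0.29 -0.96 -0.  ]
 [ 0.96 -0.29 -0.  ]]
```

apply_moves:
  increments:
    - [0, -20, 41, -20, 0]
    - [0, -20, 41, -20, 0]
    - [0, -20, 41, -20, 0]
    - [0, -20, 41, -20, 0]
    - [0, -20, 41, -20, 0]
    - [0, -20, 41, -20, 0]
    - [0, -20, 41, -20, 0]
    - [0, -20, 41, -20, 0]
    - [0, -20, 41, -20, 0]
    - [0, 0, 14, -43, 0]

```text
t: 1.4
eef_pos: [497.3, -252.1, 379.2]
tcp_rot: [0.711, 1.567, -0.522]
ft_force: [0.3, 0.6, -0.2]
opening: 0.998
```

apply_moves:
  increments:
    - [0, 0, 14, -43, 0]
    - [0, 0, 14, -43, 0]
    - [0, 0, 14, -43, 0]
    - [0, 0, 14, -43, 0]
    - [0, 0, 14, -43, 0]
    - [0, 0, 14, -43, 0]
    - [0, 0, 14, -43, 0]
    - [0, 0, 14, -43, 0]
    - [0, 0, 14, -43, 0]
    - [0, 0, 14, -43, 0]

```text
t: 2.4
eef_pos: [483.9, 201.1, 377.9]
tcp_rot: [1.199, 1.57, -0.035]
ft_force: [0.6, -0.9, -0.1]
opening: 1.002
```

apply_moves:
  increments:
    - [0, 0, 14, -43, 0]
    - [0, 0, 14, -43, 0]
    - [0, 0, 14, -43, 0]
    - [0, 10, 0, 0, 7.5]
    - [0, 30, 0, 0, 7.6]
    - [0, 40, 0, 0, 0]
    - [0, 40, 0, 0, 0]
    - [0, 0, 0, 0, 0]
    - [0, 0, 0, 0, 0]

```text
t: 3.3
eef_pos: [481.7, 335.0, 258.7]
tcp_rot: [-0.315, 1.571, -1.813]
ft_force: [-0.2, 1.5, 1.1]
opening: 1.002
```

Run:
```python
from h import *
st,R,p=tool();print(st["t"],st["joints"].round(2),p.round(1),R.round(3).tolist())
w=cam("wrist");save(w,"w1.png");np.save("w1.npy",w,allow_pickle=True)
```

```text
3.3 [ 0.5   0.38  1.57 -0.    1.19  1.99] [481.7 335.  258.7] [[-0.0, 0.997, 0.073], [-0.0, 0.073, -0.997], [-1.0, -0.0, 0.0]]
```

View pics/w1.png

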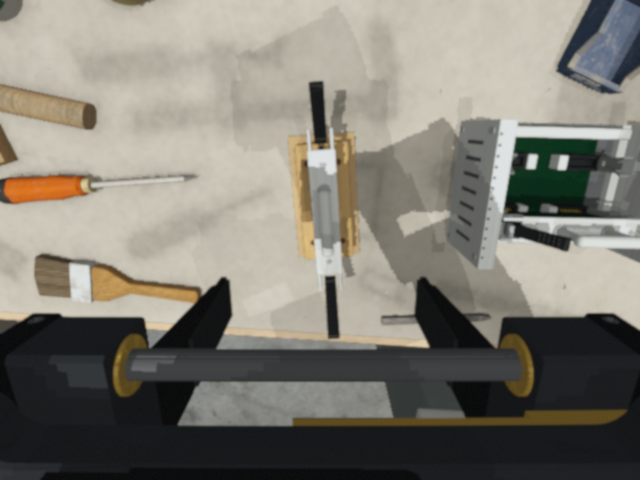

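The wrist view shows the card centred between the fingers, with lever tips at about (317,85) and (333,335) and the bar near (325,213). It looks turned by a few degrees, so I'll measure the line by mask.

Run:
```python
from h import *
w=np.load("w1.npy",allow_pickle=True).item();g=w["pixels"].mean(2)
def blob(x0,y0,x1,y1,th=55):
    m=(w["pixels"][y0:y1,x0:x1].max(2)<th).astype(np.uint8);n,l,s,c=cv2.connectedComponentsWithStats(m)
    i=1+np.argmax(s[1:,4]);ys,xs=np.where(l==i);print(s[i],c[i]+[x0,y0])
    top=ys<ys.min()+4;bot=ys>ys.max()-4
    return (xs[top].mean()+x0,ys[top].min()+y0),(xs[bot].mean()+x0,ys[bot].max()+y0+1)
a=blob(300,75,340,150);b=blob(318,270,350,345);print(a,b)
P=plane(w,a[0],137);Q=plane(w,b[1],137);print("lever tips",P.round(1),Q.round(1),"mid",((P+Q)/2).round(1),"dist",np.linalg.norm(P-Q),"ang",np.degrees(np.arctan2(*(P-Q)[[1,0]])))
P=plane(w,a[1],104);Q=plane(w,b[0],104);print(P.round(1),Q.round(1),((P+Q)/2).round(1),"ang",np.degrees(np.arctan2(*(P-Q)[[1,0]])))
for y in (165,175,185,195,205,215,225,235,245,255): print(y,[int(v) for v in g[y,300:350:1]])
```

```text
[ 10   8  16  60 654] [317.86697248 111.45259939]
[  8   7  12  60 500] [331.578 307.278]
((np.float64(315.7391304347826), np.int64(83)), (np.float64(320.1621621621622), np.int64(143))) ((np.float64(329.89285714285717), np.int64(277)), (np.float64(333.3333333333333), np.int64(337)))
lever tips [597.9 349.5 137. ] [371.9 317.2 137. ] mid [484.9 333.3 137. ] dist 228.22230264537956 ang 8.124872514925956
[551.2 342.9 104. ] [420.5 323.8 104. ] [485.9 333.4 104. ] ang 8.334290392440396
165 [140, 110, 91, 80, 66, 53, 65, 124, 179, 206, 215, 216, 216, 216, 217, 220, 223, 223, 220, 209, 195, 188, 186, 184, 185, 197, 214, 222, 225, 224, 224, 224, 224, 224, 217, 194, 152, 107, 88, 91, 98, 103, 105, 105, 106, 107, 107, 104, 100, 99]
175 [121, 107, 101, 96, 93, 91, 89, 91, 107, 133, 151, 155, 154, 151, 150, 151, 152, 152, 152, 155, 155, 155, 155, 153, 152, 151, 155, 161, 165, 165, 165, 164, 164, 161, 157, 149, 132, 111, 101, 101, 103, 104, 105, 105, 106, 107, 107, 106, 102, 99]
185 [156, 139, 117, 103, 96, 93, 91, 90, 93, 111, 136, 151, 155, 153, 151, 150, 150, 149, 146, 140, 133, 126, 123, 121
[... 1191 characters left out ...]
3, 174, 174, 171, 161, 146, 137, 133, 132, 129, 125, 121, 118, 121, 125, 128, 130, 131, 131, 130, 128, 124, 120, 119, 121, 126, 128, 129, 131, 130, 123, 112, 100, 96, 96, 96, 95, 95, 108, 131, 146]
245 [173, 172, 170, 166, 168, 174, 178, 179, 177, 172, 166, 158, 148, 150, 173, 199, 211, 213, 210, 205, 192, 165, 136, 124, 125, 127, 128, 129, 128, 128, 125, 124, 137, 167, 189, 199, 203, 206, 206, 199, 172, 131, 100, 94, 94, 95, 94, 97, 114, 138]
255 [173, 173, 171, 168, 166, 167, 170, 172, 172, 171, 173, 174, 174, 176, 183, 197, 212, 219, 220, 218, 215, 210, 203, 198, 199, 202, 203, 201, 198, 195, 192, 189, 188, 194, 200, 202, 203, 204, 206, 205, 195, 175, 148, 124, 107, 99, 97, 102, 116, 135]
```

apply_moves:
  increments:
    - [0.3, 20, 0, 0, -4]
    - [0.3, 20, 3.5, 2, 0]
    - [0.3, 15, 0, 0, 0]
    - [0.3, 0, 0, 0, 0]
    - [0.3, 0, 0, 0, 0]

```text
t: 3.85
eef_pos: [485.9, 333.8, 204.7]
tcp_rot: [1.886, 1.568, 0.458]
ft_force: [0.7, 0.6, 0.2]
opening: 0.708
```

```bash
cat >> h.py <<'E'
def tip(c,x0,y0,x1,y1,which,th=55):
    m=(c["pixels"][y0:y1,x0:x1].max(2)<th).astype(np.uint8);n,l,s,q=cv2.connectedComponentsWithStats(m)
    i=1+np.argmax(s[1:,4]);ys,xs=np.where(l==i)
    k=ys<ys.min()+4 if which=="t" else ys>ys.max()-4
    return (xs[k].mean()+x0, (ys.min()+y0) if which=="t" else ys.max()+y0+1), s[i].tolist()
E
python3 - <<'E'
from h import *
w0=np.load("w1.npy",allow_pickle=True).item()
w=cam("wrist");np.save("w2.npy",w,allow_pickle=True);save(w,"w2.png",(200,0,460,480),1.2)
st,R,p=tool();print(p.round(1),st["opening"])
pr=proj(w,[[598,349.5,137],[551,343,104],[372,317,137],[420,324,104]]);print(pr.round(0).tolist())
x,y=pr[0];a,s1=tip(w,int(x)-25,max(0,int(y)-15),int(x)+30,int(pr[1][1])+8,"t");print(a,s1)
a2,_=tip(w,int(x)-25,max(0,int(y)-15),int(x)+30,int(pr[1][1])+8,"b")
print("far tip",tri((w0,(315.7,83)),(w,a)),"far root",tri((w0,(320.2,143)),(w,a2)))
x,y=pr[2];b,s2=tip(w,int(x)-30,int(pr[3][1])-12,int(x)+30,int(y)+15,"b");print(b,s2)
b2,_=tip(w,int(x)-30,int(pr[3][1])-12,int(x)+30,int(y)+15,"t")
print("near tip",tri((w0,(333.3,337)),(w,b)),"near root",tri((w0,(329.9,277)),(w,b2)))
P,Q=plane(w,a,137),plane(w,b,137);print(P,Q,(P+Q)/2,np.degrees(np.arctan2(*(P-Q)[[1,0]])))
E
```

```text
[485.9 333.8 204.7] 0.7076578452078431
[[324.0, 80.0], [324.0, 152.0], [324.0, 378.0], [324.0, 306.0]]
(np.float64(324.0), np.int64(79)) [18, 15, 15, 73, 981]
far tip (array([596.36315168, 349.23901568, 151.81344096]), [0.2, 0.2]) far root (array([551.81364446, 342.93646433, 121.34624727]), [0.2, 0.2])
(np.float64(322.555), np.int64(356)) [0, 11, 60, 51, 733]
near tip (array([ 176.28652774,  291.78260199, -177.12183527]), [1.0, 1.0]) near root (array([415.76799738, 323.36366052,  92.85362365]), [0.2, 0.2])
[598.29354978 349.61586953 137.        ] [392.50350714 321.09280465 137.        ] [495.39852846 335.35433709 137.        ] 7.891077532434857
```

View pics/w2.png

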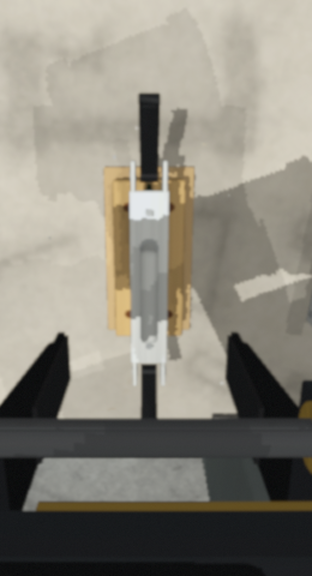

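The wrist view shows the card now aligned vertically at column 324, with the bar at rows ~200–282 and clear of the fingers. I'll check the bar centre numerically.

Run:
```python
from h import *
w=np.load("w2.npy",allow_pickle=True).item();g=w["pixels"].mean(2)
print([int(v) for v in g[160:310:2,324]])
for z in (131,140):
  print(z,plane(w,(324,200),z),plane(w,(324,282),z),plane(w,(324,241),z))
# panel end edges rows at col 324
t=cam("top");s=cam("scene")
for X in ([485.5,333.5,135],[485.5,333.5,140.5],[485.5,333.5,150]): print(proj(t,X),proj(s,X),proj(w,X))
```

```text
[216, 231, 231, 231, 231, 231, 231, 210, 190, 194, 215, 198, 161, 159, 159, 159, 159, 159, 159, 152, 125, 119, 117, 115, 120, 139, 148, 152, 153, 153, 153, 153, 153, 152, 153, 153, 152, 152, 152, 149, 149, 140, 134, 135, 135, 135, 134, 134, 134, 134, 135, 139, 143, 144, 146, 140, 135, 134, 134, 136, 168, 192, 193, 174, 168, 184, 207, 209, 209, 208, 208, 182, 75, 26, 44]
131 [518.66796895 338.11038325 131.        ] [454.75110667 328.88196396 131.        ] [487.81349925 333.65569895 131.        ]
140 [520.34925864 338.36919202 140.        ] [458.64182732 329.45977392 140.        ] [490.5613435  334.06849397 140.        ]
[[206.08517641 247.97092828]] [[257.58892793 344.35967466]] [[323.77189663 245.562726  ]]
[[205.37633976 247.52289766]] [[257.18796479 342.70842023]] [[323.78068579 247.8813899 ]]
[[204.13205814 246.73642442]] [[256.48349347 339.80661086]] [[323.79671877 252.11163359]]
```

apply_moves:
  increments:
    - [0.5, 25, 1, 0, 0]
    - [0.5, 25, 0, 0, 0]
    - [0.5, 20, 0, 0, 0]
    - [0.5, 7, 0, 0, 0]
    - [0.5, 0, 0, 0, 0]
    - [1, 0, 0, 0, 0]
    - [1, 0, 0, 0, 0]
    - [1, 0, 0, 0, 0]
    - [1, 0, 0, 0, 0]
    - [1, 0, 0, 0, 0]

```text
t: 5.0
eef_pos: [486.2, 333.6, 126.0]
tcp_rot: [1.705, 1.57, 0.277]
ft_force: [-0.4, -0.8, 0.6]
opening: 0.136
```

apply_moves:
  increments:
    - [1, 0, 0, 0, 0]
    - [1, 0, 0, 0, 0]
    - [1, 0, 0, 0, 0]

```text
t: 5.3
eef_pos: [486.1, 333.5, 125.7]
tcp_rot: [0.067, 1.571, -1.361]
ft_force: [1.2, 0.0, -0.5]
opening: 0.007
```

Run:
```python
from h import *
w=cam("wrist");s=cam("scene")
A=cv2.resize(w["pixels"][100:440,180:460,::-1],None,fx=1.4,fy=1.4)
B=cv2.resize(s["pixels"][290:400,180:340,::-1],None,fx=2.5,fy=2.5)
W=np.zeros((476,800,3),np.uint8);W[:A.shape[0],:A.shape[1]]=A;W[:B.shape[0],392:792]=B;cv2.imwrite("pics/w3.png",W)
```

```text
(no output)
```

View pics/w3.png

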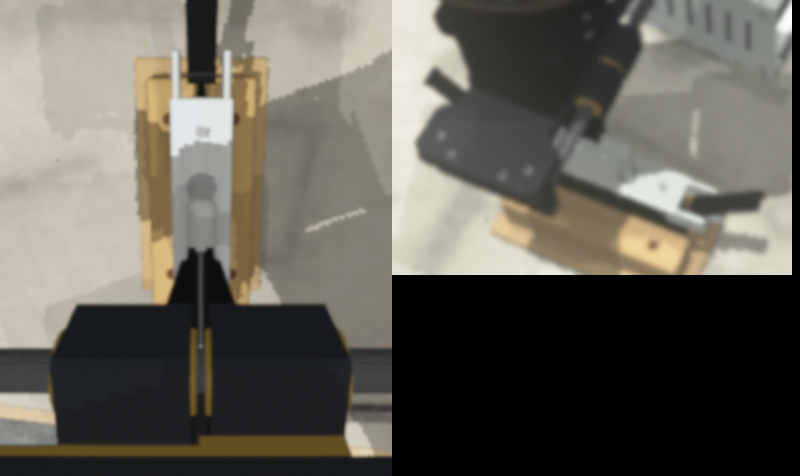

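The fingers are shut at about (324,278). The bar's far end (row ~229) is still visible ahead of them, so the bar isn't between the pads. I'll work out whether it is above or below.

Run:
```python
from h import *
w=cam("wrist");st,R,p=tool();f=lambda *v:(p+R@np.array(v,float)).tolist()
for d in(11,0,-8,-20,-40): print("tool x",d,proj(w,[f(d,10,0),f(d,-10,0)]).round(0).tolist())
u=np.array([np.cos(.143),np.sin(.143),0])
for z in (105,115,125,135,145,155): print(z,[proj(w,np.array([486,333.6,z])+u*k+[0,0,5.5])[0].round(0).tolist() for k in (30,0)], "panel end",proj(w,np.array([486,333.6,z-33.5])+u*62)[0].round(0))
g=w["pixels"].mean(2);print([int(v) for v in g[150:300:2,324]])
print([int(v) for v in g[150:300:2,312]])
```

```text
tool x 11 [[323.0, 259.0], [323.0, 291.0]]
tool x 0 [[324.0, 266.0], [324.0, 299.0]]
tool x -8 [[324.0, 272.0], [324.0, 306.0]]
tool x -20 [[324.0, 281.0], [324.0, 317.0]]
tool x -40 [[324.0, 299.0], [324.0, 338.0]]
105 [[323.0, 224.0], [323.0, 273.0]] panel end [323. 162.]
115 [[323.0, 229.0], [323.0, 280.0]] panel end [323. 163.]
125 [[323.0, 234.0], [323.0, 287.0]] panel end [323. 165.]
135 [[323.0, 240.0], [323.0, 295.0]] panel end [323. 166.]
145 [[323.0, 246.0], [323.0, 304.0]] panel end [323. 168.]
155 [[323.0, 253.0], [323.0, 314.0]] panel end [323. 170.]
[27, 47, 40, 31, 27, 21, 18, 16, 16, 54, 180, 226, 230, 230, 230, 230, 230, 230, 230, 229, 208, 188, 187, 191, 210, 216, 169, 157, 157, 157, 157, 157, 157, 157, 157, 157, 150, 125, 120, 118, 117, 116, 116, 116, 115, 113, 124, 139, 145, 148, 149, 150, 147, 135, 134, 133, 133, 134, 134, 134, 133, 133, 134, 133, 124, 78, 57, 58, 57, 58, 58, 58, 57, 58, 57]
[141, 97, 80, 115, 143, 153, 157, 159, 167, 164, 191, 226, 230, 230, 230, 230, 230, 230, 230, 230, 230, 230, 230, 230, 230, 229, 207, 172, 157, 154, 155, 155, 155, 155, 155, 155, 154, 154, 154, 152, 143, 135, 128, 131, 133, 135, 135, 134, 131, 129, 129, 129, 129, 130, 131, 132, 131, 131, 131, 130, 131, 130, 131, 129, 126, 125, 123, 105, 43, 11, 15, 14, 12, 14, 13]
```

Run:
```python
from h import *
w2=np.load("w2.npy",allow_pickle=True).item();w=cam("wrist")
for n,a,b in(("A",199,223),("B",209.5,242.5)): print(n,tri((w2,(324,a)),(w,(323.5,b))))
g2=w2["pixels"].mean(2);g=w["pixels"].mean(2)
print("w2",[int(v) for v in g2[60:170:2,324]]);print("w",[int(v) for v in g[60:180:2,324]])
for n,c,rows in(("w2",g2,(140,150,190,205,225,245,265)),("w",g,(110,130,150,190,230,248,265))):
  for r in rows: print(n,r,[int(v) for v in c[r,302:348]])
```

```text
A (array([513.17957715, 337.31909841,  97.26812703]), [0.1, 0.1])
B (array([512.44328648, 337.27156511, 134.50486175]), [0.1, 0.1])
w2 [189, 189, 188, 189, 188, 187, 187, 186, 169, 86, 39, 49, 44, 31, 32, 29, 26, 26, 26, 25, 27, 26, 25, 25, 26, 27, 26, 26, 27, 26, 25, 27, 25, 26, 25, 26, 25, 26, 26, 26, 25, 26, 32, 46, 36, 34, 58, 33, 24, 123, 216, 231, 231, 231, 231]
w [50, 49, 39, 28, 29, 33, 28, 25, 24, 25, 25, 25, 25, 26, 24, 26, 26, 25, 26, 26, 25, 25, 26, 25, 25, 26, 26, 25, 24, 26, 25, 25, 25, 25, 24, 26, 25, 25, 26, 24, 26, 25, 24, 26, 25, 29, 46, 40, 30, 27, 20, 19, 15, 12, 54, 180, 226, 230, 230, 230]
w2 140 [153, 152, 153, 154, 154, 159, 177, 203, 216, 207, 182, 159, 156, 150, 124, 79, 40, 27, 26, 27, 26, 25, 25, 25, 26, 24, 27, 27, 42, 84, 125, 141, 139, 158, 196, 214, 207, 177, 136, 114, 111, 110, 107, 106, 105, 107]
w2 150 [119, 120, 119, 119, 121, 131, 162, 198, 213, 204, 174, 140, 124, 117, 99, 73, 54, 45, 40, 36, 32, 32, 34, 35, 37, 41, 46, 50, 59, 76, 96, 111, 127, 162, 200, 214, 205, 176, 142, 123, 111, 100, 97, 97, 98, 102]
w2 190 [98, 96, 94, 92, 94, 110, 135, 15
[... 2018 characters left out ...]
31, 149, 157, 159, 158, 157, 155, 153, 152, 150, 143, 133, 124, 118, 114, 112, 111, 112, 113, 115, 116, 116, 117, 117, 117, 116, 116, 116, 118, 117, 121, 130, 143, 150, 152, 153, 154, 155, 157, 158, 159, 157, 147, 130, 112, 106]
w 248 [114, 128, 137, 141, 140, 140, 138, 136, 134, 134, 130, 124, 124, 129, 135, 139, 141, 144, 146, 146, 147, 147, 148, 148, 148, 149, 148, 146, 143, 139, 134, 128, 132, 142, 149, 152, 154, 155, 156, 157, 157, 151, 135, 113, 97, 93]
w 265 [109, 124, 135, 140, 140, 139, 138, 135, 134, 134, 131, 124, 120, 122, 124, 126, 128, 130, 132, 132, 133, 133, 133, 133, 133, 132, 132, 130, 128, 126, 123, 120, 123, 128, 132, 133, 135, 136, 137, 138, 137, 132, 123, 115, 108, 104]
```

Run:
```python
from h import *
w=cam("wrist");print(status.state()["opening"]);save(w,"w4.png",(270,200,380,380),4.4);cv2.imwrite("pics/w4.png",cv2.resize(w["pixels"][215:365,260:390,::-1],None,fx=4,fy=4,interpolation=cv2.INTER_CUBIC))
st,R,p=tool();f=lambda *v:(p+R@np.array(v,float)).tolist()
print(proj(w,[f(-15,10,-6),f(-15,10,6),f(-30,10,-6),f(-30,10,6)]).round(0).tolist())
```

```text
0.006767657398903363
[[312.0, 277.0], [335.0, 277.0], [311.0, 290.0], [336.0, 290.0]]
```

View pics/w4.png

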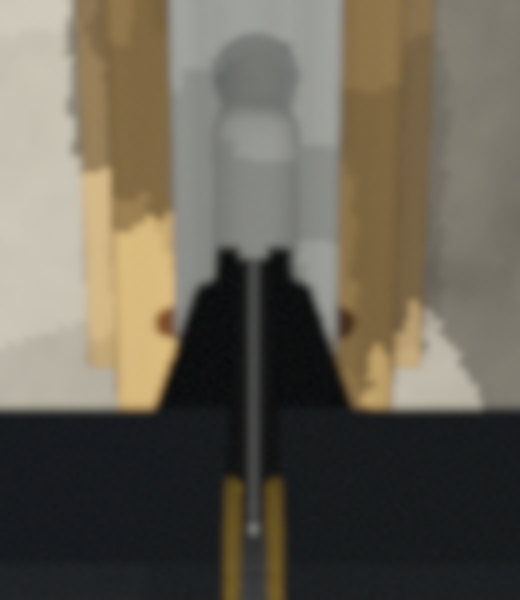

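The close-up shows the shut fingertips ending at row ~277, directly over the bar and not around it. The tips looked to be at about the same row in the first wrist view, so they may end higher than I assumed. I'll check tip_extent.

Run:
```python
from h import *
print(env.tip_extent,[d for d in dir(env) if d[0]!='_'])
w1=np.load("w1.npy",allow_pickle=True).item();g=w1["pixels"].mean(2)
for r in (276,280,284,290,300): print(r,[int(v) for v in g[r,195:245:2]],[int(v) for v in g[r,405:455:2]])
w=cam("wrist");w2=np.load("w2.npy",allow_pickle=True).item();print("panel edge",tri((w2,(324,158.5)),(w,(324,169))), "stand/wood?")
```

```text
11.0 ['IKError', 'job_done', 'tip_extent']
276 [189, 190, 187, 187, 189, 189, 188, 188, 188, 187, 187, 187, 182, 158, 146, 151, 178, 186, 185, 186, 186, 186, 186, 185, 185] [116, 116, 116, 116, 116, 117, 117, 106, 88, 87, 96, 111, 116, 117, 117, 116, 117, 117, 117, 116, 117, 117, 117, 117, 117]
280 [188, 189, 190, 187, 185, 184, 184, 185, 187, 188, 186, 163, 87, 19, 12, 26, 69, 129, 180, 187, 188, 188, 187, 186, 186] [112, 112, 114, 116, 115, 109, 72, 37, 16, 13, 16, 54, 103, 115, 115, 114, 111, 109, 108, 108, 110, 110, 112, 112, 114]
284 [179, 182, 188, 191, 188, 183, 183, 185, 180, 164, 126, 49, 11, 15, 15, 19, 22, 100, 176, 185, 186, 186, 187, 186, 186] [131, 157, 165, 162, 128, 104, 50, 20, 19, 15, 12, 11, 32, 73, 97, 104, 105, 104, 104, 103, 103, 104, 105, 108, 109]
290 [76, 65, 72, 128, 179, 177, 114, 33, 13, 11, 11, 13, 15, 18, 18, 19, 20, 76, 164, 184, 185, 185, 186, 188, 189] [153, 155, 156, 156, 149, 103, 36, 18, 18, 20, 19, 14, 12, 9, 12, 13, 19, 58, 91, 98, 101, 102, 100, 99, 99]
300 [121, 72, 19, 13, 13, 14, 12, 13, 11, 16, 19, 19, 18, 20, 18, 18, 19, 38, 144, 186, 187, 188, 189, 191, 196] [151, 156, 158, 158, 157, 112, 28, 19, 19, 17, 18, 17, 19, 17, 14, 13, 12, 14, 11, 14, 12, 26, 73, 105, 109]
panel edge (array([545.22516076, 341.78721716,  94.94800883]), [0.1, 0.1]) stand/wood?
```

apply_moves:
  increments:
    - [0.5, 0, 0, 0, 0]
    - [0.5, 0, 0, 0, 0]
    - [0.5, 0, 0, 0, 0]
    - [0.5, 0, 0, 0, 0]
    - [0.5, 0, -2, 0, 0]
    - [0.5, 3, 0, 0, 0]
    - [0.5, 3, 0, 0, 0]
    - [0.5, 3, 0, 0, 0]
    - [0.5, 2, 0, 0, 0]
    - [0.5, 0, 0, 0, 0]

```text
t: 6.6
eef_pos: [484.0, 333.2, 114.3]
tcp_rot: [-1.109, 1.57, -2.537]
ft_force: [0.5, -0.3, 0.6]
opening: 0.496
```

apply_moves:
  increments:
    - [0.8, 0, 0, 0, 0]
    - [0.8, 0, 0, 0, 0]
    - [0.8, 0, 0, 0, 0]
    - [0.95, 0, 0, 0, 0]
    - [0.95, 0, 0, 0, 0]
    - [0.95, 0, 0, 0, 0]
    - [0.95, 0, 0, 0, 0]

```text
t: 7.3
eef_pos: [484.2, 333.3, 114.7]
tcp_rot: [0.532, 1.571, -0.896]
ft_force: [0.4, 0.2, 0.3]
opening: 0.115
```

apply_moves:
  increments:
    - [0.7, 0, 0, 0, 0]
    - [0.7, 0, 0, 0, 0]
    - [0.7, 0, 0, 0, 0]
    - [0.7, 4, 0, 0, 0]
    - [0.7, 4, 0, 0, 0]
    - [0.7, 4, 0, 0, 0]
    - [0.7, 0, 0, 0, 0]
    - [1, 0, 0, 0, 0]
    - [1, 0, 0, 0, 0]
    - [1, 0, 0, 0, 0]

```text
t: 8.3
eef_pos: [484.2, 333.3, 102.8]
tcp_rot: [1.517, 1.571, 0.089]
ft_force: [0.6, 0.5, 0.4]
opening: 0.114
```

apply_moves:
  increments:
    - [1, 0, 0, 0, 0]
    - [1, 0, 0, 0, 0]
    - [1, -5, 0, 0, 0]
    - [1, -5, 0, 0, 0]
    - [1, -10, 0, 0, 0]
    - [1, 0, 0, 0, 0]

```text
t: 8.9
eef_pos: [484.7, 333.6, 124.2]
tcp_rot: [1.883, 1.569, 0.455]
ft_force: [0.5, 0.8, -3.0]
opening: 0.112
```

Gripped: opening 0.112 matches the 11 mm bar and the weight shows at the wrist. I'll lift on and measure the rack from the top and scene views.

apply_moves:
  increments:
    - [1, -15, 0, 0, 0]
    - [1, -20, 0, 0, 0]
    - [1, -25, 0, 0, 0]
    - [1, -25, 0, 0, 0]
    - [1, -15, 0, 0, 0]
    - [1, 0, 0, 0, 0]
    - [1, 0, 0, 0, 0]

```text
t: 9.6
eef_pos: [483.9, 333.1, 222.2]
tcp_rot: [-0.935, 1.57, -2.363]
ft_force: [-0.4, 0.1, -3.6]
opening: 0.111
```

Run:
```python
from h import *
t=cam("top");s=cam("scene");w=cam("wrist")
st,R,p=tool();print(p.round(1),st["ft_force"].round(2),st["moment"].round(2))
def cr(c,x0,y0,w,h,S,g=10):
    p=cv2.resize(c["pixels"][y0:y0+h,x0:x0+w,::-1],None,fx=S,fy=S,interpolation=cv2.INTER_CUBIC)
    for x in range((x0+9)//10*10,x0+w,10):
        cv2.line(p,((x-x0)*S,0),((x-x0)*S,5),(0,0,255),1)
        if x%20==0: cv2.putText(p,str(x),((x-x0)*S,16),0,.35,(0,0,255),1)
    for y in range((y0+9)//10*10,y0+h,10):
        cv2.line(p,(0,(y-y0)*S),(5,(y-y0)*S),(0,0,255),1)
        if y%20==0: cv2.putText(p,str(y),(6,(y-y0)*S+4),0,.35,(0,0,255),1)
    return p
W=np.zeros((600,800,3),np.uint8)
b=cr(s,262,195,118,128,4);W[:512,:472]=b
A=cv2.resize(w["pixels"][30:430,200:450,::-1],None,fx=1.3,fy=1.3);W[:A.shape[0],474:474+A.shape[1]]=A
cv2.imwrite("pics/c5.png",W)
for q in ((288.25,203),(290,275),(385,199.25),(388.75,273.25)): print(q,plane(t,q,102).round(1))
pts={"boxL":(326.5+1.5,229.5),"boxR":(345,229)}
```

```text
[483.8 333.  221.5] [-0.55 -0.36 -4.39] [-0.03  0.01  0.01]
(288.25, 203) [584.9 180.3 102. ]
(290, 275) [438.8 173.  102. ]
(385, 199.25) [595.  -15.4 102. ]
(388.75, 273.25) [444.9 -21.5 102. ]
```

View pics/c5.png

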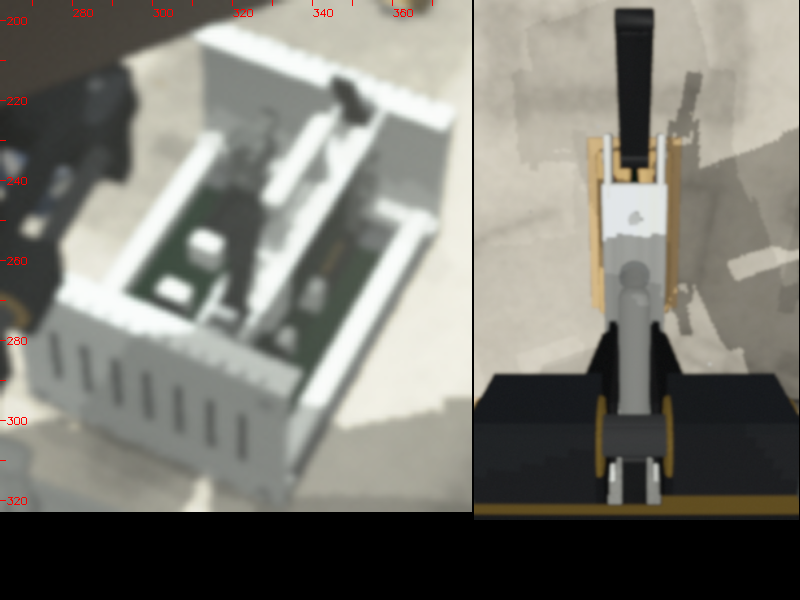

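The rack corners from the top view put its centre at about (516,79) with yaw ≈2.5°. The free slot is then at about (546,80). I'll turn the card and look at the slot from above.

apply_moves:
  increments:
    - [1, -10, 0, 0, -8.4]
    - [1, -10, 0, 0, -8.4]
    - [1, -10, 0, 0, -8.4]
    - [1, -10, 0, 0, -8.4]
    - [1, -10, 0, 0, -8.4]
    - [1, -10, 0, 0, -8.4]
    - [1, -10, 0, 0, -8.4]
    - [1, -10, 0, 0, -8.4]
    - [1, -10, 0, 0, -8.4]
    - [1, -10, 0, 0, -8.4]

```text
t: 10.75
eef_pos: [484.0, 333.2, 322.1]
tcp_rot: [-2.628, 1.569, -2.584]
ft_force: [0.1, 0.7, -4.5]
opening: 0.111
```

apply_moves:
  increments:
    - [1, 0, -15, -1, 0]
    - [1, 0, -30, -2, 0]
    - [1, 0, -30, -2, 0]
    - [1, 0, -30, -2, 0]
    - [1, 0, -30, -2, 0]
    - [1, 0, -30, -2, 0]
    - [1, 0, -30, -2, 0]
    - [1, 0, -30, -2, 0]
    - [1, 0, -28, -1, 0]
    - [1, 0, 0, 0, 0]

```text
t: 11.75
eef_pos: [477.2, 76.8, 321.8]
tcp_rot: [-2.498, 1.569, -2.466]
ft_force: [0.0, -0.1, -4.7]
opening: 0.114
```

apply_moves:
  increments:
    - [1, 0, 0, 0, 0]
    - [1, 0, 0, 0, 0]

```text
t: 11.95
eef_pos: [477.6, 80.0, 322.2]
tcp_rot: [3.044, 1.57, 3.081]
ft_force: [-0.3, 0.7, -3.7]
opening: 0.115
```

Run:
```python
from h import *
w=cam("wrist");np.save("w6.npy",w,allow_pickle=True)
st,R,p=tool();print(st["t"],p.round(1),R.round(3).tolist(),st["joints"].round(2),st["opening"])
p=cv2.resize(w["pixels"][0:300,170:540,::-1],None,fx=2,fy=2,interpolation=cv2.INTER_CUBIC)
for x in range(180,540,20): cv2.line(p,((x-170)*2,0),((x-170)*2,5),(0,0,255),1);cv2.putText(p,str(x),((x-170)*2,14),0,.35,(0,0,255),1)
for y in range(20,300,20): cv2.line(p,(0,y*2),(5,y*2),(0,0,255),1);cv2.putText(p,str(y),(6,y*2+4),0,.35,(0,0,255),1)
cv2.imwrite("pics/w6.png",p)
```

```text
12.0 [477.7  80.2 322.3] [[-0.001, -0.038, 0.999], [-0.0, 0.999, 0.038], [-1.0, 0.0, -0.001]] [ 0.03  0.17  1.7   0.    1.27 -0.01] 0.10981155044586341
```

View pics/w6.png

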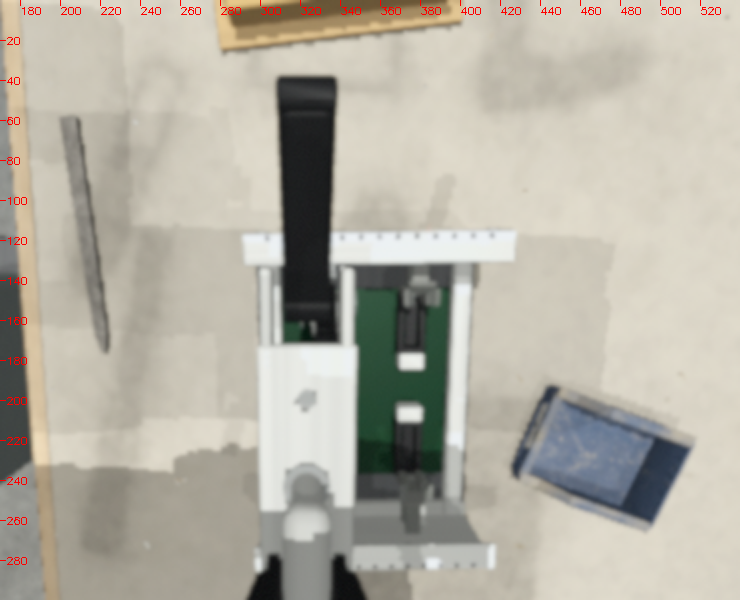

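The wrist view shows the card in line with the tool at column ~323. The free slot is clear to its right: sockets near column 375, upper channel at about (379,140), lower at about (376,243), and rail corners at (291.5,118) and (427.5,115). I'll compute the slot line from these.

Run:
```python
from h import *
w=np.load("w6.npy",allow_pickle=True).item();t=cam("top")
st,R,p=tool()
for q in ((291.5,117.5),(427.5,115),(298,285),(417,284)): print("rail",plane(w,q,102).round(1))
for a,b in (((291.5,117.5),(288.25,203)) ,((427.5,115),(385,199.25))):pass
print("tri far-left-corner(+y,+x)",tri((w,(427.5,115)),(t,(288.25,203))))
g=w["pixels"].mean(2)
for r in (134,138,142,146,150,160,170,178,182,205,210,220,230,240,246,252,258): print(r,[int(v) for v in g[r,355:400]])
print("panel far end, tool frame:",[ (R.T@(plane(w,(323.7,172.5),z)-p)).round(1) for z in (310,315,318)])
```

```text
rail [439.8 173.5 102. ]
rail [584.3 181.4 102. ]
rail [449.8 -20.3 102. ]
rail [594.9 -13.7 102. ]
tri far-left-corner(+y,+x) (array([591.74489037, 182.59542663,  74.69339354]), [0.1, 0.1])
134 [73, 74, 74, 75, 75, 75, 74, 72, 68, 65, 64, 64, 64, 63, 64, 64, 64, 64, 68, 76, 82, 90, 100, 106, 107, 107, 107, 106, 102, 90, 79, 74, 73, 74, 75, 76, 75, 75, 74, 76, 89, 112, 136, 155, 164]
138 [74, 73, 73, 73, 75, 73, 69, 65, 62, 62, 64, 63, 62, 63, 63, 63, 64, 64, 67, 78, 96, 121, 139, 147, 148, 146, 146, 143, 135, 113, 87, 75, 74, 74, 75, 76, 74, 73, 70, 75, 93, 119, 149, 170, 179]
142 [70, 70, 72, 73, 72, 71, 66, 62, 61, 61, 61, 62, 61, 61, 63, 65, 67, 69, 74, 91, 110, 123, 129, 130, 131, 131, 130, 130, 128, 126, 124, 121, 112, 95, 79, 72, 71, 68, 66, 75, 100, 139, 182, 209, 220]
146 [66, 66, 66, 65, 65, 65, 65, 64, 64, 61, 58, 57, 52, 47, 46, 59, 84, 113, 126, 120, 110, 106, 99, 92, 87, 84, 83, 87, 94, 101, 104, 106, 112, 121, 117, 97, 72, 60, 58, 74, 107, 156, 201, 227, 237]
150 [68, 67, 67, 67, 66, 67, 67, 66, 66, 66, 65, 64, 55, 42, 32, 44, 79, 113, 128, 121, 108, 97, 77, 50, 40, 50
[... 1924 characters left out ...]
63, 63, 66, 72, 81, 84, 83, 81, 79, 78, 78, 79, 78, 78, 79, 85, 97, 115, 129, 129, 109, 81, 65, 67, 83, 111, 142, 164, 178, 187, 190, 190, 187, 175]
252 [132, 133, 132, 133, 133, 133, 133, 133, 133, 133, 133, 133, 133, 132, 125, 107, 89, 84, 85, 86, 87, 86, 87, 89, 100, 120, 137, 141, 138, 136, 136, 135, 136, 135, 136, 133, 130, 132, 137, 141, 145, 150, 153, 156, 157]
258 [125, 124, 124, 124, 124, 124, 124, 124, 124, 124, 124, 124, 124, 123, 115, 99, 83, 78, 80, 83, 84, 85, 85, 86, 100, 124, 139, 137, 128, 124, 124, 123, 124, 124, 123, 124, 123, 122, 123, 124, 124, 124, 125, 124, 124]
panel far end, tool frame: [array([12.4, 60.4, -0.4]), array([ 7.4, 61. , -0.4]), array([ 4.4, 61.3, -0.4])]
```

Run:
```python
from h import *
w=np.load("w6.npy",allow_pickle=True).item()
th=np.radians(2.9);u=np.array([-np.sin(th),np.cos(th),0]);c=np.array([546.8,81.2,0])
for k,z in((66,63),(60,63),(-60,63),(-66,63),(66,54),(-66,54),(-66,30),(15,28),(-15,28)): print(k,z,proj(w,c+u*k+[0,0,z])[0].round(1))
print(plane(w,(380.5,146),63),plane(w,(380.2,150),60))
for z in(54,63,75): print(z,plane(w,(374.8,255),z))
for z in(20,28,35): print(z,plane(w,(375.4,180),z),plane(w,(374.5,207),z))
```

```text
66 63 [381.  145.1]
60 63 [380.9 150.2]
-60 63 [377.9 245.6]
-66 63 [377.7 250. ]
66 54 [379.9 144.7]
-66 54 [376.7 247.8]
-66 30 [374.3 242.4]
15 28 [375.7 183.6]
-15 28 [375.1 205.8]
[542.93267631 145.99993705  63.        ] [543.42021438 141.20279552  60.        ]
54 [548.36093853   5.14920643  54.        ]
63 [546.88510506   8.2845603   63.        ]
75 [544.91732711  12.46503214  75.        ]
20 [546.39605888  99.84434285  20.        ] [548.05641423  62.96129623  20.        ]
28 [545.20762772 100.88745241  28.        ] [546.84080594  64.60811723  28.        ]
35 [544.16775045 101.80017327  35.        ] [545.77714868  66.0490856   35.        ]
```

apply_moves:
  increments:
    - [1, 0, 0, 17, -0.7]
    - [1, 0, -1, 17, 0]
    - [1, 0, 0, 17, 0]
    - [1, 0, 0, 17.9, 0]
    - [1, 20, 0, 0, 0]
    - [1, 30, 0, 0, 0]
    - [1, 35, 0, 0, 0]
    - [1, 35, 0, 0, 0]
    - [1, 20, 0, 0, 0]
    - [1, 0, 0, 0, 0]

```text
t: 13.05
eef_pos: [545.4, 82.7, 180.0]
tcp_rot: [3.134, 1.566, -3.098]
ft_force: [-0.6, -0.1, -3.9]
opening: 0.113
```

apply_moves:
  increments:
    - [1, 0, 0, 0, 0]
    - [1, 0, 0, 0, 0]

```text
t: 13.25
eef_pos: [547.4, 82.4, 184.1]
tcp_rot: [-0.065, 1.569, -0.014]
ft_force: [0.4, 0.2, -3.9]
opening: 0.112
```

Run:
```python
from h import *
w=cam("wrist");np.save("w7.npy",w,allow_pickle=True);s=cam("scene");t=cam("top")
st,R,p=tool();print(st["t"],p.round(2),R.round(4).tolist(),st["ft_force"].round(1))
W=np.zeros((600,800,3),np.uint8)
A=cv2.resize(w["pixels"][60:330,220:450,::-1],None,fx=2,fy=2,interpolation=cv2.INTER_CUBIC);W[:540,:460]=A
B=cv2.resize(s["pixels"][180:330,250:390,::-1],None,fx=2.4,fy=2.4,interpolation=cv2.INTER_CUBIC);W[:360,462:798]=B
C=cv2.resize(t["pixels"][180:290,280:400,::-1],None,fx=2,fy=2,interpolation=cv2.INTER_CUBIC);W[365:585,500:740]=C
cv2.imwrite("pics/w7.png",W)
```

```text
13.4 [547.12  82.24 183.79] [[0.0018, -0.0507, 0.9987], [-0.0, 0.9987, 0.0507], [-1.0, -0.0001, 0.0018]] [-0.1 -0.4 -4.6]
```

View pics/w7.png

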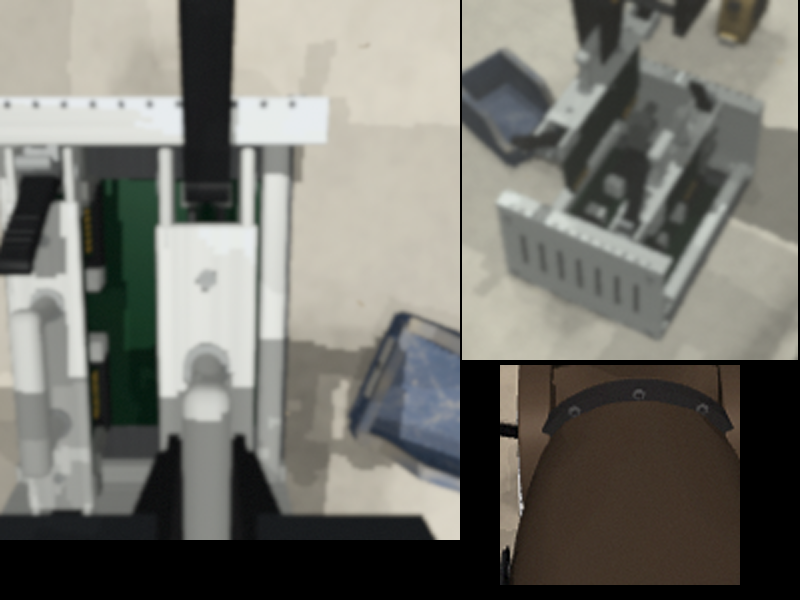

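The wrist and scene views show the card hanging parallel over the free slot and still above the rails, with the neighbour bar at about (234,250). I'll use its fixed 60 mm offset as a cross-check.

Run:
```python
from h import *
w=np.load("w7.npy",allow_pickle=True).item();g=w["pixels"].mean(2);R=Ro.from_euler('xyz',status.state()["tcp_rot"]).as_matrix();p=status.state()["eef_pos"]
for r in (225,235,245,255,270): print(r,[int(v) for v in g[r,220:268]])
for r in(170,178): print(r,[int(v) for v in g[r,222:266]])
for q,z in(((234,250),143),((242.5,162),104)): X=plane(w,q,z);print(X,(R.T@(X-p)).round(1))
```

```text
225 [193, 192, 190, 186, 186, 191, 197, 202, 207, 209, 210, 211, 211, 211, 208, 203, 196, 187, 174, 153, 130, 122, 128, 135, 139, 140, 140, 139, 140, 140, 139, 139, 141, 159, 190, 209, 217, 220, 221, 219, 205, 173, 118, 62, 33, 36, 38, 39]
235 [191, 191, 190, 188, 184, 184, 191, 198, 203, 207, 209, 210, 211, 211, 210, 207, 201, 194, 185, 173, 154, 135, 127, 130, 137, 140, 141, 141, 140, 140, 140, 140, 142, 159, 189, 208, 215, 218, 221, 222, 217, 199, 160, 106, 100, 131, 151, 156]
245 [192, 193, 193, 193, 190, 184, 182, 190, 199, 204, 208, 209, 210, 211, 210, 209, 205, 198, 191, 182, 168, 148, 131, 127, 132, 138, 140, 141, 141, 141, 141, 141, 142, 160, 189, 208, 214, 217, 219, 221, 218, 206, 174, 123, 61, 24, 26, 34]
255 [152, 152, 152, 152, 153, 152, 151, 154, 162, 168, 177, 188, 197, 200, 200, 199, 197, 193, 187, 179, 168, 151, 131, 121, 128, 139, 150, 157, 159, 159, 159, 159, 158, 158, 157, 156, 156, 158, 160, 161, 163, 161, 149, 121, 77, 43, 41, 50]
270 [143, 143, 144, 144, 144, 144, 142, 136, 131, 131, 133, 135, 137, 138, 138, 138, 137, 135, 133, 131, 129, 126, 121, 115, 112, 112, 114, 114, 114, 113, 115, 117, 120, 121, 125, 135, 148, 154, 157, 160, 162, 163, 159, 145, 112, 67, 30, 19]
170 [188, 162, 119, 69, 38, 30, 30, 31, 30, 31, 30, 30, 29, 30, 30, 29, 28, 25, 22, 30, 62, 99, 124, 135, 138, 138, 141, 158, 189, 210, 217, 220, 222, 223, 221, 209, 179, 127, 67, 36, 44, 50, 44, 32]
178 [53, 35, 34, 35, 33, 34, 34, 34, 33, 32, 34, 33, 33, 28, 23, 21, 20, 31, 56, 87, 106, 116, 125, 133, 136, 138, 140, 147, 164, 179, 191, 205, 217, 222, 223, 218, 199, 159, 97, 44, 30, 41, 41, 34]
[487.53013983  86.02248247 143.        ] [ 40.7   6.8 -59.4]
[485.76118666 139.83967434 104.        ] [ 79.7  60.6 -58.5]
```

The cross-check holds: the neighbour lies 59–60 mm off in x and level in y to within 0.5 mm. Lowering into the guides.

apply_moves:
  increments:
    - [1, 12, 0, 0, 0]
    - [1, 12, 0, 0, 0]
    - [1, 6, 0, 0, 0]
    - [1, 4, 0, 0, 0]
    - [1, 4, 0, 0, 0]
    - [1, 4, 0, 0, 0]
    - [1, 4, 0, 0, 0]
    - [1, 0, 0, 0, 0]

```text
t: 14.2
eef_pos: [546.6, 82.1, 136.2]
tcp_rot: [-2.98, 1.57, -2.929]
ft_force: [0.4, -0.1, -3.9]
opening: 0.107
```

apply_moves:
  increments:
    - [1, 4, 0, 0, 0]
    - [1, 4, 0, 0, 0]
    - [1, 4, 0, 0, 0]
    - [1, 0, 0, 0, 0]

```text
t: 14.6
eef_pos: [546.5, 82.1, 124.1]
tcp_rot: [-3.051, 1.57, -3.0]
ft_force: [-0.4, 0.4, -4.8]
opening: 0.114
```

apply_moves:
  increments:
    - [1, 2, 0, 0, 0]
    - [1, 2, 0, 0, 0]
    - [1, 1, 0, 0, 0]
    - [1, 0, 0, 0, 0]

```text
t: 15.0
eef_pos: [546.7, 82.1, 119.6]
tcp_rot: [-2.762, 1.571, -2.711]
ft_force: [1.2, -0.1, -3.2]
opening: 0.115
```

apply_moves:
  increments:
    - [1, 1, 0, 0, 0]
    - [1, 1, 0, 0, 0]
    - [1, 0, 0, 0, 0]

```text
t: 15.3
eef_pos: [546.7, 82.1, 117.6]
tcp_rot: [-2.712, 1.571, -2.661]
ft_force: [0.2, -0.7, -4.4]
opening: 0.113
```

apply_moves:
  increments:
    - [1, 1, 0, 0, 0]
    - [1, 1, 0, 0, 0]
    - [1, 0, 0, 0, 0]

```text
t: 15.6
eef_pos: [546.6, 82.1, 115.5]
tcp_rot: [-2.854, 1.571, -2.803]
ft_force: [-0.7, -0.4, -4.1]
opening: 0.11
```

apply_moves:
  increments:
    - [1, 1, 0, 0, 0]
    - [1, 0, 0, 0, 0]

```text
t: 15.8
eef_pos: [546.7, 82.1, 114.6]
tcp_rot: [-2.46, 1.571, -2.41]
ft_force: [-0.8, 0.2, -4.6]
opening: 0.112
```

apply_moves:
  increments:
    - [1, 1, 0, 0, 0]
    - [1, 0, 0, 0, 0]

```text
t: 16.0
eef_pos: [546.8, 82.1, 113.7]
tcp_rot: [-1.027, 1.571, -0.977]
ft_force: [0.6, -0.3, -4.4]
opening: 0.112
```

apply_moves:
  increments:
    - [1, 0.7, 0, 0, 0]
    - [1, 0, 0, 0, 0]

```text
t: 16.2
eef_pos: [546.9, 82.0, 113.2]
tcp_rot: [-0.4, 1.57, -0.35]
ft_force: [0.4, -1.0, -1.3]
opening: 0.111
```

apply_moves:
  increments:
    - [1, 0.7, 0, 0, 0]
    - [1, 0, 0, 0, 0]

```text
t: 16.4
eef_pos: [546.9, 81.9, 112.5]
tcp_rot: [-0.492, 1.57, -0.441]
ft_force: [-0.4, -2.5, -0.3]
opening: 0.112
```

Contact: the card's weight went from about 4.4 N to about 0 at TCP z ≈ 113, so it is standing on the contacts. I'll release it, let it stand, then withdraw.

apply_moves:
  increments:
    - [0.75, 0, 0, 0, 0]
    - [0.75, 0, 0, 0, 0]
    - [0.75, 0, 0, 0, 0]
    - [0.75, 0, 0, 0, 0]
    - [0.75, 0, 0, 0, 0]
    - [0.75, -10, 0, 0, 0]
    - [0.75, -20, 0, 0, 0]
    - [0.75, -30, 0, 0, 0]
    - [0.75, 0, 0, 0, 0]

```text
t: 17.3
eef_pos: [548.3, 82.2, 176.3]
tcp_rot: [-0.036, 1.565, 0.014]
ft_force: [0.8, -0.6, -0.3]
opening: 0.248
```

Run:
```python
from h import *
w=cam("wrist");np.save("w8.npy",w,allow_pickle=True);s=cam("scene")
st,R,p=tool();print(st["t"],p.round(2),R.round(3).tolist(),st["ft_force"].round(1),st["opening"])
W=np.zeros((600,800,3),np.uint8)
A=cv2.resize(w["pixels"][20:320,200:430,::-1],None,fx=1.9,fy=1.9,interpolation=cv2.INTER_CUBIC);W[:570,:437]=A
B=cv2.resize(s["pixels"][180:330,250:390,::-1],None,fx=2.5,fy=2.5,interpolation=cv2.INTER_CUBIC);W[:375,440:790]=B
cv2.imwrite("pics/w8.png",W)
```

```text
17.4 [546.9   82.12 173.18] [[0.002, -0.051, 0.999], [-0.0, 0.999, 0.051], [-1.0, -0.0, 0.002]] [ 0.1 -0.3 -1. ] 0.24352205680946545
```

View pics/w8.png

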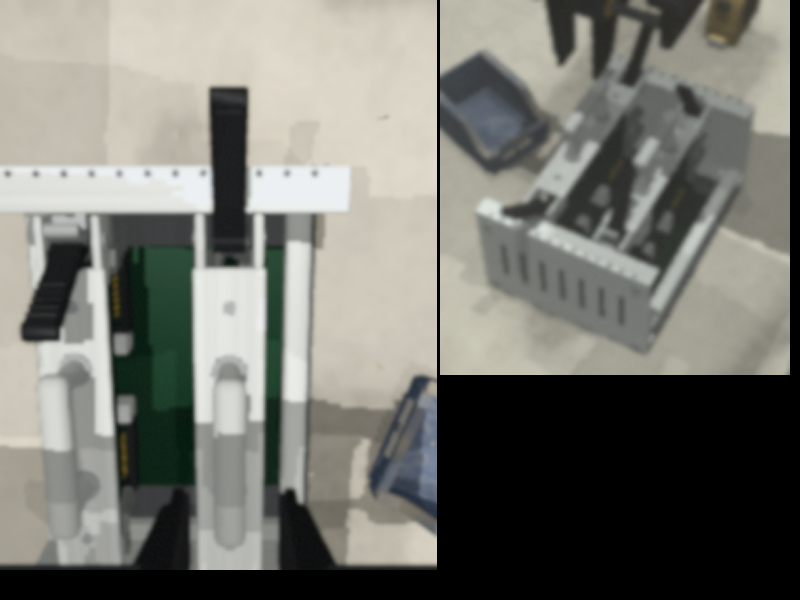

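The card now stands beside the neighbour with the fingers clear. Lever tip is at row ~66, panel end at row ~161, bar end at row ~217, and the card is centred near column 321. Checking these against the predicted pose:

Run:
```python
from h import *
w=np.load("w8.npy",allow_pickle=True).item();st,R,p=tool();print(p.round(1))
u=R[:,1];hc=np.array([546.8,81.2,145.2])
for n,y,z in(("levertip45",115.5,2),("tip corner top",113,4.5),("tip corner low",118,-.5),("panel",62,-33.5),("bar",30,5.5),("bar0",0,5.5)): print(n,proj(w,hc+u*y+[0,0,z])[0].round(1))
g=w["pixels"].mean(2)
print([int(v) for v in g[56:80,320]]);print([int(v) for v in g[150:170,320]]);print([int(v) for v in g[205:230,321]])
for r in(75,110,140,220,240):print(r,[int(v) for v in g[r,300:342]])
```

```text
[546.9  82.1 173.2]
levertip45 [321.2  69.2]
tip corner top [321.2  73.5]
tip corner low [321.2  65. ]
panel [321.2 163. ]
bar [321.5 222.9]
bar0 [321.5 269.3]
[205, 205, 205, 205, 205, 205, 205, 202, 185, 144, 86, 49, 49, 55, 62, 63, 59, 51, 43, 35, 32, 35, 38, 39]
[31, 30, 39, 50, 48, 35, 22, 15, 21, 51, 121, 181, 213, 226, 229, 230, 229, 229, 229, 229]
[222, 209, 193, 183, 176, 164, 149, 141, 138, 138, 138, 138, 137, 138, 150, 168, 186, 198, 205, 209, 212, 215, 216, 216, 216]
75 [191, 192, 192, 193, 196, 199, 199, 199, 189, 159, 103, 48, 29, 30, 30, 32, 32, 32, 33, 35, 35, 36, 37, 38, 37, 35, 37, 40, 42, 63, 121, 173, 199, 206, 208, 208, 209, 209, 210, 211, 212, 212]
110 [239, 239, 238, 235, 223, 200, 175, 172, 195, 209, 194, 144, 77, 37, 30, 31, 30, 30, 32, 29, 31, 32, 30, 31, 31, 31, 30, 30, 45, 91, 140, 182, 213, 224, 210, 182, 167, 190, 218, 234, 238, 239]
140 [69, 95, 146, 189, 210, 213, 195, 155, 106, 73, 61, 50, 37, 30, 28, 29, 29, 29, 29, 29, 29, 28, 29, 28, 29, 27, 29, 29, 35, 46, 58, 66, 87, 140, 191, 218, 223, 210, 174, 120, 76, 65]
220 [46, 85, 151, 201, 223, 229, 229, 227, 224, 223, 222, 217, 201, 177, 160, 158, 163, 168, 170, 170, 170, 168, 167, 164, 159, 152, 142, 136, 143, 170, 200, 215, 220, 222, 224, 225, 227, 221, 193, 138, 77, 52]
240 [22, 54, 125, 185, 215, 225, 225, 224, 221, 219, 214, 201, 187, 186, 193, 201, 207, 212, 214, 215, 215, 216, 215, 214, 210, 204, 197, 185, 170, 154, 160, 186, 203, 210, 212, 213, 211, 198, 163, 104, 49, 30]
```

Agrees within ~2 mm. Next, the left (+y) lever: shut the fingers, move outside it, lower to grip height, then push inward.

apply_moves:
  increments:
    - [1, 0, 20, -0.3, 0]
    - [1, 0, 35, 0, 0]
    - [1, 0, 35, 0, 0]
    - [1, 0, 35, 0, 0]
    - [1, 0, 20, 0, 0]
    - [1, 15, 0, 0, 0]
    - [1, 20, 0, 0, 0]
    - [1, 14.5, 0, 0, 0]
    - [1, 0, 0, 0, 0]

```text
t: 18.3
eef_pos: [537.8, 226.5, 120.3]
tcp_rot: [-2.886, 1.566, -2.835]
ft_force: [-0.6, -0.2, 0.1]
opening: 0.006
```

apply_moves:
  increments:
    - [1, 0, -4, 0, 0]
    - [1, 0, -4, 0, 0]
    - [1, 0, -3, 0, 0]
    - [1, 0, -3, 0, 0]
    - [1, 0, 0, 0, 0]

```text
t: 18.8
eef_pos: [540.0, 212.5, 123.2]
tcp_rot: [0.004, 1.57, 0.054]
ft_force: [0.0, 0.9, 0.7]
opening: 0.007
```

apply_moves:
  increments:
    - [1, 0, -3, 0, 0]
    - [1, 0, -3, 0, 0]
    - [1, 0, -3, 0, 0]
    - [1, 0, -3, 0, 0]
    - [1, 0, 0, 0, 0]

```text
t: 19.3
eef_pos: [540.8, 201.2, 123.3]
tcp_rot: [0.48, 1.569, 0.53]
ft_force: [0.5, 3.2, 1.9]
opening: 0.004
```

apply_moves:
  increments:
    - [1, -1, -3, 0, 0]
    - [1, -1, -3, 0, 0]
    - [1, -2, -3, 0, 0]
    - [1, -2, -3, 0, 0]
    - [1, 0, 0, 0, 0]

```text
t: 19.8
eef_pos: [540.9, 188.3, 128.7]
tcp_rot: [-2.372, 1.57, -2.322]
ft_force: [-0.1, 0.5, -0.7]
opening: 0.004
```

apply_moves:
  increments:
    - [1, -2, -3, 0, 0]
    - [1, -2, -3, 0, 0]
    - [1, 0, -3, 0, 0]
    - [1, 0, -3, 0, 0]
    - [1, 0, 0, 0, 0]

```text
t: 20.3
eef_pos: [541.8, 176.5, 132.9]
tcp_rot: [-0.729, 1.57, -0.678]
ft_force: [0.1, 0.4, 0.6]
opening: 0.004
```

apply_moves:
  increments:
    - [1, 0, -3, 0, 0]
    - [1, 0, -3, 0, 0]
    - [1, 0, -3, 0, 0]

```text
t: 20.6
eef_pos: [542.1, 167.8, 132.8]
tcp_rot: [-0.737, 1.571, -0.686]
ft_force: [0.2, 2.0, 1.7]
opening: 0.005
```

Run:
```python
from h import *
s=cam("scene");st,R,p=tool();print(st["t"],p.round(1),st["ft_force"].round(1))
hc=np.array([546.8,81.8,145.2]);u=np.array([-.0507,.9987,0])
m=(s["pixels"].max(2)<60)
for th in(45,30,20,10,0,-10,-26):
    a=np.radians(th);P=lambda r:hc+u*(72+r*np.sin(a))+[0,0,-41.5+r*np.cos(a)]
    q=proj(s,[P(35),P(50),P(61)]).round(0);print(th,q.tolist(),[s["pixels"][int(y),int(x)].tolist() for x,y in q])
print("finger tip",proj(s,[(p+R@np.array([-15.5,y,0])).tolist() for y in(-10,10)]).round(0).tolist())
cv2.imwrite("pics/s9.png",cv2.resize(s["pixels"][190:290,270:370,::-1],None,fx=5,fy=5,interpolation=cv2.INTER_CUBIC))
```

```text
20.65 [542.2 167.4 132.8] [1.5 0.4 1. ]
45 [[283.0, 263.0], [279.0, 264.0], [277.0, 264.0]] [[121, 121, 114], [116, 118, 113], [115, 118, 113]]
30 [[284.0, 259.0], [282.0, 257.0], [280.0, 256.0]] [[125, 126, 118], [141, 140, 129], [162, 160, 147]]
20 [[286.0, 256.0], [284.0, 253.0], [283.0, 251.0]] [[92, 93, 88], [46, 46, 43], [47, 47, 43]]
10 [[288.0, 253.0], [286.0, 249.0], [285.0, 246.0]] [[47, 47, 45], [44, 44, 41], [44, 44, 41]]
0 [[289.0, 250.0], [289.0, 245.0], [288.0, 241.0]] [[44, 44, 42], [43, 42, 39], [42, 43, 40]]
-10 [[291.0, 248.0], [291.0, 242.0], [291.0, 237.0]] [[49, 49, 46], [52, 51, 48], [60, 61, 58]]
-26 [[293.0, 246.0], [295.0, 239.0], [296.0, 233.0]] [[98, 100, 96], [116, 116, 108], [139, 137, 126]]
finger tip [[288.0, 248.0], [282.0, 256.0]]
```

The scene pixels along the old open position are now light, so the lever is following and is about upright. Continuing gently while watching the force.

apply_moves:
  increments:
    - [1, -1, -2, 0, 0]
    - [1, -1, -2, 0, 0]
    - [1, 0, -2, 0, 0]

```text
t: 20.95
eef_pos: [542.2, 162.2, 134.6]
tcp_rot: [2.405, 1.57, 2.455]
ft_force: [-0.6, 7.6, -3.6]
opening: 0.005
```

apply_moves:
  increments:
    - [1, 0, -1.5, 0, 0]
    - [1, 0, -1.5, 0, 0]

```text
t: 21.15
eef_pos: [542.2, 159.6, 134.4]
tcp_rot: [2.157, 1.569, 2.207]
ft_force: [-0.9, 8.9, -5.3]
opening: 0.005
```

apply_moves:
  increments:
    - [1, 0, -1.5, 0, 0]
    - [1, 0, -1.5, 0, 0]

```text
t: 21.35
eef_pos: [542.3, 156.8, 134.4]
tcp_rot: [2.1, 1.569, 2.15]
ft_force: [-1.0, 10.3, -4.6]
opening: 0.006
```

apply_moves:
  increments:
    - [1, 0, -1.5, 0, 0]
    - [1, 0, -1.5, 0, 0]

```text
t: 21.55
eef_pos: [542.4, 154.0, 134.4]
tcp_rot: [2.029, 1.569, 2.08]
ft_force: [-1.3, 11.5, -4.2]
opening: 0.003
```

apply_moves:
  increments:
    - [1, 0, -1, 0, 0]
    - [1, 0, -1, 0, 0]

```text
t: 21.75
eef_pos: [542.6, 151.8, 134.5]
tcp_rot: [2.106, 1.569, 2.156]
ft_force: [-1.0, 7.7, -2.8]
opening: 0.007
```

apply_moves:
  increments:
    - [1, 0, -1, 0, 0]
    - [1, 0, -1, 0, 0]

```text
t: 21.95
eef_pos: [542.7, 149.7, 134.6]
tcp_rot: [2.056, 1.569, 2.107]
ft_force: [-0.8, 8.8, -3.0]
opening: 0.001
```

apply_moves:
  increments:
    - [1, 0, -1, 0, 0]

```text
t: 22.05
eef_pos: [542.8, 148.8, 134.6]
tcp_rot: [1.994, 1.569, 2.044]
ft_force: [-0.3, 10.2, -3.2]
opening: 0.003
```

apply_moves:
  increments:
    - [1, 0, -0.6, 0, 0]

```text
t: 22.15
eef_pos: [542.8, 148.2, 134.6]
tcp_rot: [1.972, 1.569, 2.022]
ft_force: [-0.7, 10.1, -2.6]
opening: 0.005
```

apply_moves:
  increments:
    - [1, 0, -0.6, 0, 0]

```text
t: 22.25
eef_pos: [542.8, 147.6, 134.5]
tcp_rot: [2.005, 1.569, 2.056]
ft_force: [-0.8, 10.1, -4.5]
opening: 0.004
```

apply_moves:
  increments:
    - [1, 0, -0.6, 0, 0]

```text
t: 22.35
eef_pos: [542.8, 147.1, 134.5]
tcp_rot: [2.018, 1.569, 2.068]
ft_force: [-0.7, 11.0, -4.8]
opening: 0.005
```

apply_moves:
  increments:
    - [1, 0, -0.6, 0, 0]

```text
t: 22.45
eef_pos: [542.9, 146.6, 134.4]
tcp_rot: [2.0, 1.569, 2.051]
ft_force: [-0.3, 10.8, -4.0]
opening: 0.003
```

apply_moves:
  increments:
    - [1, 0, -0.5, 0, 0]

```text
t: 22.55
eef_pos: [542.9, 145.9, 134.5]
tcp_rot: [2.084, 1.569, 2.134]
ft_force: [-0.9, 8.7, -2.2]
opening: 0.007
```

apply_moves:
  increments:
    - [1, 0, -0.5, 0, 0]

```text
t: 22.65
eef_pos: [543.0, 145.3, 134.6]
tcp_rot: [2.049, 1.57, 2.1]
ft_force: [-0.5, 5.5, 1.4]
opening: 0.003
```

apply_moves:
  increments:
    - [1, 0, -0.5, 0, 0]

```text
t: 22.75
eef_pos: [543.1, 144.6, 134.8]
tcp_rot: [1.777, 1.57, 1.827]
ft_force: [-0.1, 7.9, -0.3]
opening: 0.004
```

apply_moves:
  increments:
    - [1, 0, -0.5, 0, 0]

```text
t: 22.85
eef_pos: [543.3, 144.2, 134.9]
tcp_rot: [1.419, 1.57, 1.469]
ft_force: [-1.2, 7.8, 1.4]
opening: 0.003
```

apply_moves:
  increments:
    - [1, 0, -0.5, 0, 0]

```text
t: 22.95
eef_pos: [543.3, 143.7, 135.1]
tcp_rot: [1.226, 1.57, 1.276]
ft_force: [-1.3, 7.8, 2.5]
opening: 0.003
```

apply_moves:
  increments:
    - [1, 0, -0.4, 0, 0]

```text
t: 23.05
eef_pos: [543.5, 143.5, 135.2]
tcp_rot: [1.037, 1.569, 1.087]
ft_force: [-0.7, 9.3, 2.5]
opening: 0.003
```

apply_moves:
  increments:
    - [1, 0, -0.5, 0, 0]

```text
t: 23.15
eef_pos: [543.5, 143.1, 135.3]
tcp_rot: [1.07, 1.569, 1.12]
ft_force: [-0.5, 10.3, 5.1]
opening: 0.005
```

apply_moves:
  increments:
    - [1, 0, -0.5, 0, 0]

```text
t: 23.25
eef_pos: [543.6, 142.8, 135.5]
tcp_rot: [0.936, 1.569, 0.986]
ft_force: [-1.5, 10.1, 7.5]
opening: 0.003
```

The total force is rising and the finger rides up the lever's face, so the left lever is at its stop. I'll back off and check its angle from above against the neighbour's lever.

apply_moves:
  increments:
    - [1, 0, 2, 0, 0]
    - [1, 0, 5, 0, 0]
    - [1, -20, 5, 0, 0]
    - [1, -25, -15, 0, 0]
    - [1, -5, -25, 0, 0]
    - [1, 0, -25, 0, 0]
    - [1, 0, -8, 0, 0]
    - [1, 0, 0, 0, 0]
    - [1, 0, 0, 0, 0]

```text
t: 24.15
eef_pos: [546.4, 81.2, 184.6]
tcp_rot: [-3.086, 1.57, -3.036]
ft_force: [-0.6, -0.3, 0.3]
opening: 0.001
```

```bash
cat > lev.py <<'E'
from h import *
w=cam("wrist");st,R,p=tool();print(st["t"],p.round(1),st["ft_force"].round(1))
g=w["pixels"].max(2);u=np.array([-.0507,.9987,0]);v=np.array([.9987,.0507,0]);hc=np.array([546.8,82.2,137.5])
def look(dx,side=1):
    for th in (45,10,0,-10,-16,-20,-26):
        a=np.radians(th);P=lambda r,o=0:hc+v*dx+u*side*(72+r*np.sin(a)+o*np.cos(a))+[0,0,-41.5+r*np.cos(a)-o*np.sin(a)]
        print(" th",th,"end",proj(w,[P(61.5,-3.5),P(61.5,3.5)]).round(1).tolist())
    c=proj(w,hc+v*dx+u*side*55+[0,0,8])[0]
    k=int(round(c[0]));print(" col",k,"dark rows",[int(x) for x in g[40:300:3,k]])
E
python3 - <<'E'
from lev import *
look(0);look(-60)
cv2.imwrite("pics/w9.png",cv2.resize(w["pixels"][60:300,190:390,::-1],None,fx=2.5,fy=2.5))
E
```

```text
24.2 [546.4  81.4 184.6] [-0.3  0.9  0.2]
 th 45 end [[325.0, 73.9], [324.9, 66.0]]
 th 10 end [[325.1, 134.7], [325.1, 122.0]]
 th 0 end [[325.1, 154.1], [325.1, 141.5]]
 th -10 end [[325.0, 172.5], [325.1, 160.7]]
 th -16 end [[325.0, 182.6], [325.0, 171.6]]
 th -20 end [[325.0, 188.8], [325.0, 178.4]]
 th -26 end [[325.0, 197.5], [325.0, 188.1]]
 col 325 dark rows [210, 210, 210, 210, 209, 209, 208, 208, 209, 210, 209, 208, 206, 205, 205, 204, 202, 203, 201, 196, 194, 192, 203, 176, 213, 237, 237, 237, 237, 233, 190, 178, 189, 152, 88, 30, 26, 25, 25, 27, 30, 50, 40, 54, 31, 35, 34, 29, 56, 47, 106, 199, 235, 235, 200, 151, 125, 169, 207, 217, 217, 216, 216, 216, 216, 215, 215, 215, 199, 147, 139, 139, 139, 138, 138, 139, 139, 139, 139, 135, 75, 42, 42, 43, 43, 39, 40]
 th 45 end [[221.8, 74.2], [223.4, 66.3]]
 th 10 end [[219.4, 134.9], [219.0, 122.2]]
 th 0 end [[220.8, 154.3], [219.8, 141.7]]
 th -10 end [[223.0, 172.6], [221.5, 160.9]]
 th -16 end [[224.6, 182.7], [222.9, 171.7]]
 th -20 end [[225.8, 189.0], [223.9, 178.6]]
 th -26 end [[227.8, 197.6], [225.7, 188.2]]
 col 228 dark rows [195, 194, 195, 197, 196, 190, 190, 189, 188, 188, 187, 187, 188, 189, 188, 187, 186, 187, 189, 190, 190, 190, 199, 225, 217, 220, 219, 219, 222, 216, 173, 142, 159, 176, 176, 181, 187, 195, 201, 202, 184, 131, 64, 34, 30, 30, 38, 31, 27, 32, 54, 37, 183, 212, 209, 206, 212, 215, 184, 191, 198, 198, 196, 193, 190, 193, 191, 186, 184, 194, 200, 182, 147, 150, 154, 154, 152, 144, 145, 145, 146, 147, 147, 148, 157, 159, 157]
```

Our left lever ends at row ~190, against ~195 for the neighbour's. That fits home with the card tipped about 3° while the right end is still up. On to the right lever.

apply_moves:
  increments:
    - [1, 0, -15, 0, 0]
    - [1, 0, -35, 0, 0]
    - [1, 0, -40, 0, 0]
    - [1, 0, -35, 0, 0]
    - [1, 0, -20, 0, 0]
    - [1, 20, 0, 0, 0]
    - [1, 25, 0, 0, 0]
    - [1, 15, 0, 0, 0]
    - [1, 0, 0, 0, 0]
    - [1, 0, 0, 0, 0]

```text
t: 25.2
eef_pos: [554.0, -64.2, 125.1]
tcp_rot: [-2.396, 1.571, -2.345]
ft_force: [-0.2, -0.2, 0.2]
opening: 0.003
```

apply_moves:
  increments:
    - [1, 0, 4, 0, 0]
    - [1, 0, 4, 0, 0]
    - [1, 0, 4, 0, 0]
    - [1, 0, 3, 0, 0]
    - [1, 0, 3, 0, 0]
    - [1, 0, 3, 0, 0]

```text
t: 25.8
eef_pos: [552.8, -42.7, 124.9]
tcp_rot: [-0.776, 1.571, -0.725]
ft_force: [0.1, 0.1, 0.1]
opening: 0.002
```

apply_moves:
  increments:
    - [1, 0, 3, 0, 0]
    - [1, 0, 3, 0, 0]
    - [1, 0, 3, 0, 0]
    - [1, 0, 3, 0, 0]

```text
t: 26.2
eef_pos: [552.7, -31.5, 125.3]
tcp_rot: [-0.681, 1.569, -0.631]
ft_force: [0.4, -3.3, 2.9]
opening: 0.006
```

apply_moves:
  increments:
    - [1, -1, 3, 0, 0]
    - [1, -1, 3, 0, 0]
    - [1, -1, 3, 0, 0]
    - [1, -1, 3, 0, 0]
    - [1, -1, 3, 0, 0]
    - [1, 0, 3, 0, 0]
    - [1, 0, 3, 0, 0]

```text
t: 26.9
eef_pos: [551.0, -9.8, 129.8]
tcp_rot: [-2.904, 1.571, -2.853]
ft_force: [0.6, -2.5, 1.3]
opening: 0.006
```

apply_moves:
  increments:
    - [1, 0, 2, 0, 0]
    - [1, 0, 2, 0, 0]

```text
t: 27.1
eef_pos: [550.9, -6.1, 129.9]
tcp_rot: [-1.467, 1.57, -1.416]
ft_force: [-1.3, -4.9, 2.5]
opening: 0.004
```

apply_moves:
  increments:
    - [1, 0, 1.5, 0, 0]
    - [1, 0, 1.5, 0, 0]

```text
t: 27.3
eef_pos: [550.8, -3.5, 129.8]
tcp_rot: [-1.624, 1.57, -1.573]
ft_force: [0.6, -9.4, 0.7]
opening: 0.006
```

apply_moves:
  increments:
    - [1, 0, 1.5, 0, 0]
    - [1, 0, 1.5, 0, 0]

```text
t: 27.5
eef_pos: [550.5, -1.0, 129.4]
tcp_rot: [-1.904, 1.569, -1.853]
ft_force: [0.1, -10.1, -3.7]
opening: 0.003
```

apply_moves:
  increments:
    - [1, -0.7, 1, 0, 0]
    - [1, -0.7, 1, 0, 0]

```text
t: 27.7
eef_pos: [550.1, 0.9, 130.3]
tcp_rot: [-2.349, 1.569, -2.298]
ft_force: [1.8, -11.3, -7.0]
opening: 0.001
```

apply_moves:
  increments:
    - [1, -0.5, 1, 0, 0]
    - [1, 0, 1, 0, 0]

```text
t: 27.9
eef_pos: [550.0, 2.9, 130.9]
tcp_rot: [-2.352, 1.569, -2.301]
ft_force: [0.7, -10.7, -5.7]
opening: 0.002
```

apply_moves:
  increments:
    - [1, 0, 1, 0, 0]
    - [1, 0, 1, 0, 0]

```text
t: 28.1
eef_pos: [549.9, 4.8, 130.9]
tcp_rot: [-2.341, 1.569, -2.29]
ft_force: [0.8, -10.7, -6.2]
opening: 0.003
```

apply_moves:
  increments:
    - [1, 0, 1, 0, 0]
    - [1, 0, 1, 0, 0]

```text
t: 28.3
eef_pos: [549.8, 6.9, 130.9]
tcp_rot: [-2.331, 1.569, -2.28]
ft_force: [0.2, -10.0, -4.1]
opening: 0.007
```

apply_moves:
  increments:
    - [1, 0, 1, 0, 0]
    - [1, 0, 1, 0, 0]

```text
t: 28.5
eef_pos: [549.8, 8.9, 131.0]
tcp_rot: [-2.287, 1.569, -2.236]
ft_force: [-0.0, -10.5, -3.9]
opening: 0.004
```

apply_moves:
  increments:
    - [1, 0, 1, 0, 0]
    - [1, 0, 1, 0, 0]

```text
t: 28.7
eef_pos: [549.7, 10.9, 131.1]
tcp_rot: [-2.269, 1.569, -2.218]
ft_force: [1.0, -10.4, -4.2]
opening: 0.004
```

apply_moves:
  increments:
    - [1, 0, 1, 0, 0]
    - [1, 0, 1, 0, 0]

```text
t: 28.9
eef_pos: [549.6, 12.9, 131.1]
tcp_rot: [-2.241, 1.569, -2.19]
ft_force: [0.2, -10.9, -3.9]
opening: 0.004
```

apply_moves:
  increments:
    - [1, 0, 1, 0, 0]
    - [1, 0, 1, 0, 0]

```text
t: 29.1
eef_pos: [549.6, 14.9, 131.2]
tcp_rot: [-2.159, 1.569, -2.108]
ft_force: [0.6, -10.2, -3.5]
opening: 0.003
```

apply_moves:
  increments:
    - [1, 0, 1, 0, 0]
    - [1, 0, 0.7, 0, 0]

```text
t: 29.3
eef_pos: [549.5, 16.7, 131.2]
tcp_rot: [-2.123, 1.569, -2.072]
ft_force: [0.8, -10.6, -2.4]
opening: 0.005
```

apply_moves:
  increments:
    - [1, 0, 0.6, 0, 0]
    - [1, 0, 0.6, 0, 0]

```text
t: 29.5
eef_pos: [549.5, 17.8, 131.2]
tcp_rot: [-2.121, 1.569, -2.07]
ft_force: [0.7, -9.7, -2.1]
opening: 0.004
```

apply_moves:
  increments:
    - [1, 0, 0.6, 0, 0]
    - [1, 0, 0.6, 0, 0]

```text
t: 29.7
eef_pos: [549.4, 19.1, 131.3]
tcp_rot: [-2.09, 1.569, -2.039]
ft_force: [0.9, -9.1, -0.5]
opening: 0.007
```

apply_moves:
  increments:
    - [1, 0, 0.5, 0, 0]
    - [1, 0, 0.5, 0, 0]

```text
t: 29.9
eef_pos: [549.4, 20.1, 131.3]
tcp_rot: [-2.078, 1.569, -2.027]
ft_force: [1.1, -10.0, -1.5]
opening: 0.004
```

apply_moves:
  increments:
    - [1, 0, 0.6, 0, 0]

```text
t: 30.0
eef_pos: [549.4, 20.7, 131.3]
tcp_rot: [-2.047, 1.569, -1.996]
ft_force: [0.4, -9.5, -2.3]
opening: 0.001
```

apply_moves:
  increments:
    - [1, 0, 0.6, 0, 0]

```text
t: 30.1
eef_pos: [549.4, 21.3, 131.3]
tcp_rot: [-2.032, 1.569, -1.981]
ft_force: [0.9, -10.0, -2.2]
opening: 0.004
```

apply_moves:
  increments:
    - [1, 0, 0.5, 0, 0]

```text
t: 30.2
eef_pos: [549.3, 21.8, 131.3]
tcp_rot: [-2.069, 1.569, -2.018]
ft_force: [0.4, -9.7, -1.9]
opening: 0.006
```

apply_moves:
  increments:
    - [1, 0, 0.5, 0, 0]

```text
t: 30.3
eef_pos: [549.3, 22.0, 131.3]
tcp_rot: [-1.918, 1.569, -1.867]
ft_force: [1.1, -12.7, -3.4]
opening: 0.002
```

apply_moves:
  increments:
    - [1, 0, 0.4, 0, 0]
    - [1, 0, 0, 0, 0]

```text
t: 30.5
eef_pos: [549.3, 22.1, 131.2]
tcp_rot: [-1.902, 1.568, -1.851]
ft_force: [1.9, -13.6, -3.4]
opening: 0.005
```

apply_moves:
  increments:
    - [1, 0, -2, 0, 0]
    - [1, 0, -4, 0, 0]
    - [1, -15, -5, 0, 0]
    - [1, -30, 0, 0, 0]
    - [1, -10, 20, 0, 0]
    - [1, 0, 30, 0, 0]
    - [1, 0, 22, 0, 0]
    - [1, 0, 0, 0, 0]
    - [1, 0, 0, 0, 0]

```text
t: 31.4
eef_pos: [546.1, 84.7, 186.5]
tcp_rot: [2.929, 1.57, 2.98]
ft_force: [-0.6, -0.5, 0.1]
opening: 0.006
```

Run:
```python
from lev import *
look(0);look(-60)
s=cam("scene");t=cam("top")
W=np.zeros((600,800,3),np.uint8)
W[:575,:450]=cv2.resize(w["pixels"][70:300,200:380,::-1],None,fx=2.5,fy=2.5,interpolation=cv2.INTER_CUBIC)
W[:336,454:790]=cv2.resize(s["pixels"][200:312,265:377,::-1],None,fx=3,fy=3,interpolation=cv2.INTER_CUBIC)
cv2.imwrite("pics/w10.png",W)
```

```text
31.45 [546.2  84.2 186.5] [1.  0.2 0.6]
 th 45 end [[325.4, 80.9], [325.4, 73.0]]
 th 10 end [[325.4, 141.1], [325.5, 128.6]]
 th 0 end [[325.4, 160.1], [325.4, 147.8]]
 th -10 end [[325.3, 178.1], [325.4, 166.6]]
 th -16 end [[325.3, 188.0], [325.3, 177.2]]
 th -20 end [[325.3, 194.1], [325.3, 183.9]]
 th -26 end [[325.2, 202.5], [325.3, 193.4]]
 col 325 dark rows [212, 211, 210, 210, 209, 208, 208, 208, 208, 208, 210, 209, 208, 206, 205, 205, 204, 201, 202, 203, 196, 194, 193, 191, 203, 165, 224, 236, 237, 236, 234, 229, 175, 168, 186, 131, 64, 27, 26, 28, 28, 28, 28, 41, 50, 37, 33, 38, 41, 30, 39, 55, 56, 218, 229, 189, 154, 133, 132, 183, 208, 216, 214, 212, 212, 212, 212, 212, 202, 140, 138, 138, 138, 137, 138, 137, 145, 150, 157, 150, 74, 42, 42, 42, 42, 42, 38]
 th 45 end [[223.6, 81.0], [225.2, 73.1]]
 th 10 end [[221.3, 141.1], [220.9, 128.6]]
 th 0 end [[222.6, 160.2], [221.6, 147.8]]
 th -10 end [[224.7, 178.1], [223.2, 166.6]]
 th -16 end [[226.2, 188.0], [224.6, 177.2]]
 th -20 end [[227.4, 194.1], [225.6, 183.9]]
 th -26 end [[229.3, 202.5], [227.2, 193.3]]
 col 229 dark rows [196, 196, 194, 194, 193, 187, 189, 189, 189, 188, 188, 188, 187, 187, 189, 188, 187, 186, 186, 187, 189, 189, 190, 189, 197, 208, 217, 219, 218, 220, 220, 211, 148, 164, 176, 182, 185, 194, 200, 203, 203, 201, 187, 128, 60, 39, 29, 29, 28, 30, 29, 40, 52, 58, 204, 208, 211, 216, 214, 201, 183, 193, 194, 191, 188, 189, 186, 179, 177, 182, 187, 157, 141, 141, 141, 149, 151, 145, 140, 142, 144, 146, 147, 147, 148, 154, 158]
```

Left lever's end is 3 rows (~2°) short of the neighbour's, so it may have sprung back a little. I'll press it again.

apply_moves:
  increments:
    - [1, 0, 25, 0, 0]
    - [1, 0, 35, 0, 0]
    - [1, 0, 20, 0, 0]
    - [1, 20, 0, 0, 0]
    - [1, 22, 0, 0, 0]
    - [1, 13, 0, 0, 0]
    - [1, 0, 0, 0, 0]
    - [1, 0, -4, 0, 0]
    - [1, 0, -4, 0, 0]
    - [1, 0, 0, 0, 0]

```text
t: 32.55
eef_pos: [543.2, 155.7, 132.5]
tcp_rot: [-0.0, 1.569, 0.049]
ft_force: [-0.9, -0.5, -0.3]
opening: 0.007
```

apply_moves:
  increments:
    - [1, 0, -2, 0, 0]
    - [1, 0, -2, 0, 0]
    - [1, 0, -1, 0, 0]

```text
t: 32.85
eef_pos: [543.0, 151.2, 131.9]
tcp_rot: [-0.231, 1.57, -0.18]
ft_force: [0.7, -0.4, -0.0]
opening: 0.005
```

apply_moves:
  increments:
    - [1, 0, -1, 0, 0]
    - [1, 0, -1, 0, 0]

```text
t: 33.05
eef_pos: [543.0, 149.4, 131.7]
tcp_rot: [-1.274, 1.571, -1.223]
ft_force: [0.8, 0.0, -1.2]
opening: 0.008
```

apply_moves:
  increments:
    - [1, 0, -1, 0, 0]
    - [1, 0, -1, 0, 0]

```text
t: 33.25
eef_pos: [543.1, 147.4, 131.7]
tcp_rot: [-1.067, 1.571, -1.016]
ft_force: [0.6, -0.0, 0.1]
opening: 0.004
```

apply_moves:
  increments:
    - [1, 0, -0.7, 0, 0]
    - [1, 0, -0.7, 0, 0]

```text
t: 33.45
eef_pos: [543.2, 146.0, 131.7]
tcp_rot: [-1.427, 1.571, -1.377]
ft_force: [-0.3, -0.2, -0.6]
opening: 0.005
```

apply_moves:
  increments:
    - [1, 0, -0.6, 0, 0]

```text
t: 33.55
eef_pos: [543.2, 145.4, 131.7]
tcp_rot: [-0.875, 1.571, -0.825]
ft_force: [-0.6, 0.7, -0.3]
opening: 0.004
```

apply_moves:
  increments:
    - [1, 0, -0.5, 0, 0]

```text
t: 33.65
eef_pos: [543.2, 145.1, 131.7]
tcp_rot: [1.444, 1.57, 1.494]
ft_force: [-0.0, 3.5, -0.7]
opening: 0.003
```

apply_moves:
  increments:
    - [1, 0, -0.5, 0, 0]

```text
t: 33.75
eef_pos: [543.3, 144.8, 131.6]
tcp_rot: [1.568, 1.57, 1.618]
ft_force: [-0.2, 4.8, -1.5]
opening: 0.007
```

apply_moves:
  increments:
    - [1, 0, -0.5, 0, 0]

```text
t: 33.85
eef_pos: [543.2, 144.5, 131.6]
tcp_rot: [1.542, 1.57, 1.592]
ft_force: [0.1, 9.0, -1.7]
opening: 0.004
```

apply_moves:
  increments:
    - [1, 0, -0.5, 0, 0]

```text
t: 33.95
eef_pos: [543.3, 144.3, 131.6]
tcp_rot: [1.535, 1.569, 1.585]
ft_force: [-0.1, 10.4, -1.3]
opening: 0.004
```

apply_moves:
  increments:
    - [1, 0, -0.5, 0, 0]

```text
t: 34.05
eef_pos: [543.2, 144.1, 131.6]
tcp_rot: [1.543, 1.569, 1.593]
ft_force: [-0.5, 12.2, -1.9]
opening: -0.001
```

apply_moves:
  increments:
    - [1, 0, -0.4, 0, 0]
    - [1, 0, 0, 0, 0]

```text
t: 34.25
eef_pos: [543.2, 144.0, 131.6]
tcp_rot: [1.541, 1.569, 1.592]
ft_force: [-0.5, 12.4, -2.5]
opening: 0.001
```

Left lever is at its stop again: 0.9 mm commanded gave 0.3 mm at 12 N. Next I'll probe the right lever the same way.

apply_moves:
  increments:
    - [1, 0, 2, 0, 0]
    - [1, 0, 5, 0, 0]
    - [1, -20, 4, 0, 0]
    - [1, -30, 0, 0, 0]
    - [1, -5, -35, 0, 0]
    - [1, 0, -40, 0, 0]
    - [1, 0, -40, 0, 0]
    - [1, 0, -30, 0, 0]
    - [1, 0, 0, 0, 0]
    - [1, 0, 0, 0, 0]

```text
t: 35.25
eef_pos: [550.1, 8.3, 186.7]
tcp_rot: [-2.268, 1.571, -2.219]
ft_force: [0.5, 0.3, -0.3]
opening: 0.004
```

apply_moves:
  increments:
    - [1, 20, 0, 0, 0]
    - [1, 22, 0, 0, 0]
    - [1, 13, 0, 0, 0]
    - [1, 0, 0, 0, 0]
    - [1, 0, 2, 0, 0]
    - [1, 0, 2, 0, 0]
    - [1, 0, 0, 0, 0]

```text
t: 35.95
eef_pos: [550.3, 13.2, 132.5]
tcp_rot: [-0.185, 1.569, -0.134]
ft_force: [0.1, -0.5, -0.3]
opening: 0.004
```

apply_moves:
  increments:
    - [1, 0, 2, 0, 0]
    - [1, 0, 1.5, 0, 0]
    - [1, 0, 1, 0, 0]

```text
t: 36.25
eef_pos: [549.8, 17.3, 131.9]
tcp_rot: [-0.293, 1.57, -0.243]
ft_force: [-1.0, -0.6, -0.3]
opening: 0.005
```

apply_moves:
  increments:
    - [1, 0, 0.8, 0, 0]
    - [1, 0, 0.6, 0, 0]

```text
t: 36.45
eef_pos: [549.6, 18.6, 131.7]
tcp_rot: [-1.297, 1.571, -1.247]
ft_force: [-1.1, 0.2, 0.2]
opening: 0.006
```

apply_moves:
  increments:
    - [1, 0, 0.6, 0, 0]

```text
t: 36.55
eef_pos: [549.6, 19.2, 131.7]
tcp_rot: [-1.61, 1.571, -1.559]
ft_force: [-0.5, 0.5, 0.5]
opening: 0.004
```

apply_moves:
  increments:
    - [1, 0, 0.6, 0, 0]

```text
t: 36.65
eef_pos: [549.6, 19.7, 131.7]
tcp_rot: [-1.539, 1.571, -1.489]
ft_force: [-0.5, -2.0, -0.3]
opening: 0.008
```

apply_moves:
  increments:
    - [1, 0, 0.6, 0, 0]

```text
t: 36.75
eef_pos: [549.6, 20.1, 131.7]
tcp_rot: [-1.592, 1.57, -1.541]
ft_force: [-0.0, -4.3, -1.2]
opening: 0.007
```

apply_moves:
  increments:
    - [1, 0, 0.6, 0, 0]

```text
t: 36.85
eef_pos: [549.6, 20.5, 131.6]
tcp_rot: [-1.646, 1.57, -1.595]
ft_force: [0.5, -6.3, -0.9]
opening: 0.003
```

apply_moves:
  increments:
    - [1, 0, 0.5, 0, 0]

```text
t: 36.95
eef_pos: [549.6, 20.9, 131.6]
tcp_rot: [-1.595, 1.57, -1.545]
ft_force: [-0.3, -6.2, -0.9]
opening: 0.004
```

apply_moves:
  increments:
    - [1, 0, 0.5, 0, 0]

```text
t: 37.05
eef_pos: [549.6, 21.3, 131.6]
tcp_rot: [-1.538, 1.57, -1.487]
ft_force: [-0.0, -7.4, -2.0]
opening: 0.007
```

apply_moves:
  increments:
    - [1, 0, 0.5, 0, 0]

```text
t: 37.15
eef_pos: [549.5, 21.6, 131.6]
tcp_rot: [-1.627, 1.569, -1.576]
ft_force: [1.0, -8.9, -2.4]
opening: 0.003
```

apply_moves:
  increments:
    - [1, 0, 0.5, 0, 0]

```text
t: 37.25
eef_pos: [549.5, 21.9, 131.6]
tcp_rot: [-1.605, 1.569, -1.555]
ft_force: [0.2, -11.7, -3.1]
opening: 0.006
```

apply_moves:
  increments:
    - [1, 0, 0.5, 0, 0]

```text
t: 37.35
eef_pos: [549.5, 22.1, 131.5]
tcp_rot: [-1.6, 1.568, -1.549]
ft_force: [0.4, -13.8, -3.5]
opening: 0.005
```

Right lever at its stop too (14 N). I'll back away and view both ends next to the neighbour's levers.

apply_moves:
  increments:
    - [1, 0, -2, 0, 0]
    - [1, 0, -5, 0, 0]
    - [1, -20, -5, 0, 0]
    - [1, -30, -10, 0, 0]
    - [1, -10, -25, 0, 0]
    - [1, 0, -25, 0, 0]
    - [1, 0, 0, 0, 0]
    - [1, 0, 0, 0, 0]

```text
t: 38.15
eef_pos: [552.9, -48.5, 191.6]
tcp_rot: [2.035, 1.57, 2.085]
ft_force: [0.0, -0.3, -0.8]
opening: 0.008
```

Run:
```python
from lev import *
look(0,-1)
np.save("wr.npy",w,allow_pickle=True)
for c in (0,-60):
  print(c,proj(w,[hc+v*c-u*y+[0,0,z] for y,z in((45,13.8),(62,-33.5),(30,5.5))]).round(1).tolist())
```

```text
38.2 [552.8 -48.  191.5] [-0.6 -0.1  0.5]
 th 45 end [[325.0, 230.2], [325.0, 235.2]]
 th 10 end [[325.1, 183.4], [325.1, 194.3]]
 th 0 end [[325.1, 165.6], [325.1, 177.3]]
 th -10 end [[325.1, 147.2], [325.1, 159.2]]
 th -16 end [[325.1, 136.3], [325.1, 148.1]]
 th -20 end [[325.1, 129.3], [325.1, 140.9]]
 th -26 end [[325.0, 119.2], [325.1, 130.2]]
 col 325 dark rows [237, 237, 237, 237, 237, 237, 237, 237, 237, 237, 237, 237, 237, 236, 229, 222, 216, 210, 183, 130, 120, 151, 165, 168, 229, 236, 236, 191, 35, 48, 31, 25, 48, 52, 46, 27, 26, 22, 21, 22, 33, 124, 153, 178, 155, 189, 223, 233, 232, 232, 231, 200, 174, 156, 166, 167, 171, 172, 170, 173, 174, 162, 113, 127, 134, 134, 138, 139, 135, 135, 132, 133, 136, 136, 132, 132, 135, 133, 130, 123, 61, 37, 37, 37, 36, 36, 35]
0 [[325.0, 124.6], [324.7, 149.5], [325.0, 98.9]]
-60 [[224.6, 124.9], [243.1, 149.7], [226.2, 99.2]]
```

apply_moves:
  increments:
    - [1, 0, 30, 0, 0]
    - [1, 0, 40, 0, 0]
    - [1, 0, 40, 0, 0]
    - [1, 0, 24, 0, 0]
    - [1, 0, 0, 0, 0]
    - [1, 0, 0, 0, 0]

```text
t: 38.8
eef_pos: [546.0, 86.3, 191.5]
tcp_rot: [-2.831, 1.57, -2.778]
ft_force: [-0.2, 0.5, -0.2]
opening: 0.001
```

Run:
```python
from lev import *
wl=w;wr=np.load("wr.npy",allow_pickle=True).item();np.save("wl.npy",wl,allow_pickle=True)
print(proj(w,[hc+v*c+u*y+[0,0,z] for c in(0,-60) for y,z in((45,13.8),(62,-33.5),(30,5.5))]).round(1).tolist())
W=np.zeros((600,800,3),np.uint8)
for i,c in enumerate((wl,wr)):
    A=cv2.resize(c["pixels"][80:280,195:355,::-1],None,fx=2.45,fy=2.95,interpolation=cv2.INTER_CUBIC);W[:A.shape[0],i*402:i*402+A.shape[1]]=A
cv2.imwrite("pics/final.png",W)
```

```text
38.85 [546.1  85.5 191.6] [ 0.6 -0.2  1. ]
[[325.4, 199.0], [325.0, 164.6], [325.2, 218.9], [230.6, 198.9], [244.4, 164.5], [235.2, 218.8]]
```

View pics/final.png

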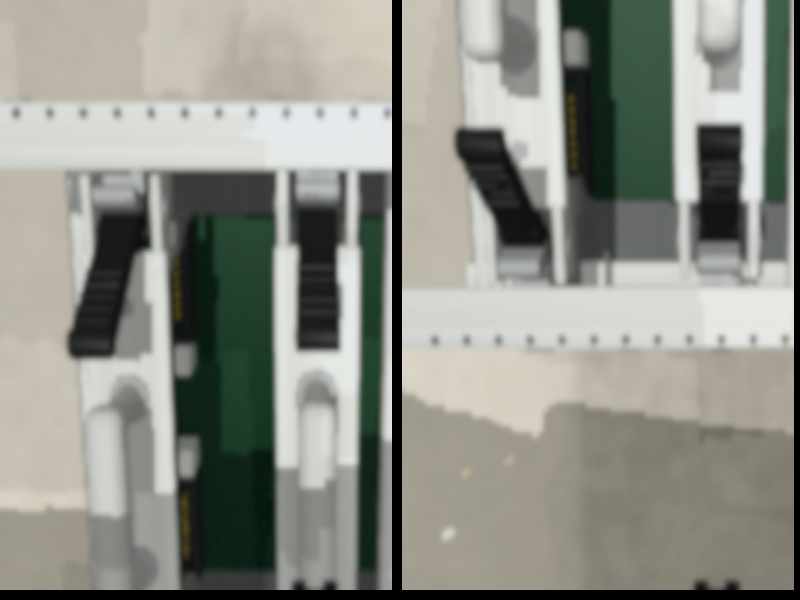

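The left and right close-ups show both levers home and matching the neighbour's. Lever end to bar end is 55 px on both cards at the left, and 71 px against 70 px at the right. The card sits level, shifted about 1 mm within its end play. The gripper is clear, so I'm handing in.

```bash
python3 -c "
from cell import env
print(env.job_done())"
```

```text
the job is handed in; nothing more can be done
None
```

The card is in the free slot and drawn home with both levers, and the job is handed in. `job_done` gave no verdict.

**What I did:** I gripped the card by its handle, lifted it out of the holder and turned it about 84°. I lowered it until the contacts carried its weight, then let go with both levers open. With shut fingers I pushed the left lever home, then the right, then pressed each again until it stopped. Forces on the levers read at most about 14 N, and no neighbouring item was touched as far as I could tell. The clock read about 39 s at the end.

**Last checks:** The final wrist views, taken after the last press, show both levers at the neighbour card's home angle. Lever end to bar end measured 55 against 55 px on the left and 71 against 70 px on the right. The card looks level and sits about 1 mm towards +y within its end play. I did not measure its final height separately; that rests on both levers being at their stops.

**What disagreed:**
- **First grasp:** it closed on nothing, because the fingertips lie about 15 mm behind the reported TCP, not 11 mm ahead as stated. I worked with the observed value from then on.
- **Heights:** those triangulated from nearby wrist views were off by 5–15 mm. I used touch and the known card geometry instead.
- **Left lever:** after the right lever went home it looked about 2° short, so I pressed it again. The right lever also gave about 2 mm on its second press.

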